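Rack the cider bottles and clear the bench

TASK

Clear the racking bench: use the push block, not the fingers, to sweep every plywood offcut into the open-fronted scrap tray and stand the block back on its mat. Open the rack's sliding lock, slide each loose bottle upright under the neck board into a free slot, one to a slot and fully home, then, when all are in, slide the lock fully shut over the row. Leave the bottle that is already racked in place, and the jar, can and mug alone.

Things in the scene. Friction and masses are not known exactly. Their poses are not given: they have to be found in the camera images.
- rack: fixed plywood comb rack on the bench: neck board 370 mm long (y), 148 to 162 mm above the bench, with five 38 mm wide slots along x, open at the -x edge (towards the robot), from the round tine tips at x = -65 mm to x = +16 mm. Tines 30 mm wide; side panels outside y = +-171 mm. Origin at bench height, mid row, at the depth of a home bottle's axis; z up
- slot1 (a point): bench-level point where the axis of a bottle stands when home in slot 1 (rack x = 0, y = -136 mm): the bottle stands on the bench under the board, neck up through the slot; its body is too wide to be let in from above
- slot2 (a point): bench-level point where the axis of a bottle stands when home in slot 2 (rack x = 0, y = -68 mm): the bottle stands on the bench under the board, neck up through the slot; its body is too wide to be let in from above
- slot3 (a point): bench-level point where the axis of a bottle stands when home in slot 3 (rack x = 0, y = 0 mm): the bottle stands on the bench under the board, neck up through the slot; its body is too wide to be let in from above
- slot4 (a point): bench-level point where the axis of a bottle stands when home in slot 4 (rack x = 0, y = 68 mm): the bottle stands on the bench under the board, neck up through the slot; its body is too wide to be let in from above
- slot5 (a point): bench-level point where the axis of a bottle stands when home in slot 5 (rack x = 0, y = 136 mm): the bottle stands on the bench under the board, neck up through the slot; its body is too wide to be let in from above
- lock (a joint): flat steel comb sliding along rack +y on top of the neck board (162 to 173 mm above the bench). 0: open, its tooth tips lie over the tines, the slots are clear; 0.022 m: fully shut, the tips close the front of all slots at rack x = -45 to -25 mm. Stays where it is left; about 3 N to slide
- lock_grip (a point): middle of the wooden grip post on the lock, 24 x 24 mm and upright, from 173 to 224 mm above the bench; this point is 198 mm above it, behind the middle of the slots; moves with the lock; sides square to the rack
- bottle1: dark green glass bottle, standing upright: body 58 mm in diameter up to 106 mm, shoulder to 140 mm, straight neck 26 mm in diameter from there to the 225 mm top; about 0.3 kg. Origin: centre of the underside, z up. Stands loose on the bench at the start (may be absent)
- bottle2: dark green glass bottle, standing upright: body 58 mm in diameter up to 106 mm, shoulder to 140 mm, straight neck 26 mm in diameter from there to the 225 mm top; about 0.3 kg. Origin: centre of the underside, z up. Stands loose on the bench at the start (may be absent)
- bottle3: dark green glass bottle, standing upright: body 58 mm in diameter up to 106 mm, shoulder to 140 mm, straight neck 26 mm in diameter from there to the 225 mm top; about 0.3 kg. Origin: centre of the underside, z up. Stands loose on the bench at the start (may be absent)
- bottle4: dark green glass bottle, standing upright: body 58 mm in diameter up to 106 mm, shoulder to 140 mm, straight neck 26 mm in diameter from there to the 225 mm top; about 0.3 kg. Origin: centre of the underside, z up. Stands loose on the bench at the start (may be absent)
- racked1: dark green glass bottle, standing upright: body 58 mm in diameter up to 106 mm, shoulder to 140 mm, straight neck 26 mm in diameter from there to the 225 mm top; about 0.3 kg. Origin: centre of the underside, z up. Already home in slot 2 or slot 4 at the start (only one of these two is present)
- racked2: dark green glass bottle, standing upright: body 58 mm in diameter up to 106 mm, shoulder to 140 mm, straight neck 26 mm in diameter from there to the 225 mm top; about 0.3 kg. Origin: centre of the underside, z up. Already home in slot 2 or slot 4 at the start (only one of these two is present)
- offcut1: loose plywood offcut, 60 x 38 x 22 mm (x, y, z), 50 g; origin: centre of the underside (may be absent)
- offcut2: loose plywood offcut, 60 x 38 x 22 mm (x, y, z), 50 g; origin: centre of the underside (may be absent)
- offcut3: loose plywood offcut, 60 x 38 x 22 mm (x, y, z), 50 g; origin: centre of the underside (may be absent)
- offcut4: loose plywood offcut, 60 x 38 x 22 mm (x, y, z), 50 g; origin: centre of the underside (may be absent)
- pushblock: wooden push block for sweeping, loose: base 140 x 44 x 30 mm (x, y, z), on it an upright grip rib 90 mm long (x), 24 mm wide (y), from 30 to 86 mm high; 0.3 kg. Pushes with its long sides (+-y). Origin: centre of the underside, z up
- mat: parking mat of the push block, thin black rubber (1 mm, lies flat, does not obstruct), 170 x 75 mm (x, y). Origin: its centre
- tray: fixed three-sided scrap tray, steel floor flush with the bench; inside 220 mm (x) by 160 mm (y), walls 40 mm high, 10 mm thick, at +y and at both x sides, open at its -y side (mouth at y = -80 mm), where two wings of the same height flare out to x = +-145 mm at y = -123 mm. Origin: centre of the inside, at bench height; z up
- capjar: jar, 70 mm across, 100 mm high, a bystander to be left alone. Origin: centre of the underside
- tin: can, 68 mm across, 90 mm high, a bystander to be left alone. Origin: centre of the underside
- mug: white mug, 80 mm across, 90 mm high, a bystander to be left alone. Origin: centre of the underside

How it is judged:
On the way, in this order (a step that is already met when the one before it is completed fails the run):
1. the lock is slid open (within 4 mm of its open end) (value of joint lock below 0.004 m), for 0.2 s.
2. every bottle stands home in a slot, with the lock still open (x of bottle1 in the frame of rack between -0.012 and 0.02 m and y of bottle1 in the frame of rack between -0.16 and 0.16 m and z of each of bottle1, bottle2, bottle3, bottle4, racked1, racked2 in the frame of rack below 0.008 m and angle between each of bottle1, bottle2, bottle3, bottle4, racked1, racked2's own z axis and vertical below 0.12 rad and x of bottle2 in the frame of rack between -0.012 and 0.02 m and y of bottle2 in the frame of rack between -0.16 and 0.16 m and x of bottle3 in the frame of rack between -0.012 and 0.02 m and y of bottle3 in the frame of rack between -0.16 and 0.16 m and x of bottle4 in the frame of rack between -0.012 and 0.02 m and y of bottle4 in the frame of rack between -0.16 and 0.16 m and x of racked1 in the frame of rack between -0.012 and 0.02 m and y of racked1 in the frame of rack between -0.16 and 0.16 m and x of racked2 in the frame of rack between -0.012 and 0.02 m and y of racked2 in the frame of rack between -0.16 and 0.16 m and value of joint lock below 0.01 m), for 0.2 s.
At the end, for the whole second after the job is handed in: At rest: every bottle upright in a slot, axis within 12 mm of home, the first racked one within 30 mm of its start; lock shut to within 4 mm; every offcut in the tray, its centre at least 18 mm past the mouth; push block upright on its mat, centre within 30 mm (x of bottle1 in the frame of rack between -0.012 and 0.02 m and y of bottle1 in the frame of rack between -0.16 and 0.16 m and z of each of bottle1, bottle2, bottle3, bottle4, racked1, racked2 in the frame of rack below 0.008 m and angle between each of bottle1, bottle2, bottle3, bottle4, racked1, racked2's own z axis and vertical below 0.12 rad and linear speed of each of bottle1, bottle2, bottle3, bottle4, racked1, racked2, offcut1, offcut2, offcut3, offcut4, pushblock below 0.02 m/s and x of bottle2 in the frame of rack between -0.012 and 0.02 m and y of bottle2 in the frame of rack between -0.16 and 0.16 m and x of bottle3 in the frame of rack between -0.012 and 0.02 m and y of bottle3 in the frame of rack between -0.16 and 0.16 m and x of bottle4 in the frame of rack between -0.012 and 0.02 m and y of bottle4 in the frame of rack between -0.16 and 0.16 m and x of racked1 in the frame of rack between -0.012 and 0.02 m and y of racked1 in the frame of rack between -0.16 and 0.16 m and x of racked2 in the frame of rack between -0.012 and 0.02 m and y of racked2 in the frame of rack between -0.16 and 0.16 m and y of offcut1 in the frame of tray between -0.062 and 0.08 m and x of offcut1 in the frame of tray between -0.11 and 0.11 m and z of each of offcut1, offcut2, offcut3, offcut4 in the frame of tray below 0.05 m and y of offcut2 in the frame of tray between -0.062 and 0.08 m and x of offcut2 in the frame of tray between -0.11 and 0.11 m and y of offcut3 in the frame of tray between -0.062 and 0.08 m and x of offcut3 in the frame of tray between -0.11 and 0.11 m and y of offcut4 in the frame of tray between -0.062 and 0.08 m and x of offcut4 in the frame of tray between -0.11 and 0.11 m and distance of each of racked1, racked2 from where it was at the start of the episode below 0.03 m and value of joint lock above 0.018 m and horizontal distance between pushblock and mat below 0.03 m and angle between pushblock's own z axis and vertical below 0.1 rad and height (world z) of pushblock below 0.008 m); the robot touches nothing.
It fails at once if the fingers press on an offcut (they are to be swept with the push block only) (contact force between the fingers and offcut1 above 2 N or contact force between the fingers and offcut2 above 2 N or contact force between the fingers and offcut3 above 2 N or contact force between the fingers and offcut4 above 2 N).
It fails at once if the jar, the can or the mug is moved more than 40 mm (distance of any of capjar, tin, mug from where it was at the start of the episode above 0.04 m).
Of racked1, racked2 only 1 to 1 are there at a start; the rules pass over those that are not, and their reading is None.
Of bottle1, bottle2, bottle3, bottle4 only 3 to 4 are there at a start; the rules pass over those that are not, and their reading is None.
Of offcut1, offcut2, offcut3, offcut4 only 2 to 4 are there at a start; the rules pass over those that are not, and their reading is None.
At some moment in a run one of offcut1, offcut2, offcut3, offcut4 may be knocked a few centimetres aside while the robot is not near it.
Once in a run the grip may slacken for a moment while it holds something.
It also fails if it takes over 200 s, if anything falls off the work surface, if the arm or the gripper's body presses on something with over 40 N, if the wrist force passes 120 N, or if a joint passes its speed limit or range.

ROBOT

A 6-joint arm with a two-finger parallel gripper is mounted at the origin on the work surface. World frame = base frame: x ahead of the robot, y to its left, z up, the work surface at z = 0. Lengths are in m, angles in rad, forces in N, time in s.
With the tool pointing down it reaches from about 0.425 to 0.925 m from the base axis. Payload 12.5 kg.
Tool frame: the origin (TCP) lies at the centre of the arm's flange, where the gripper is bolted on; the fingertips stand 173 mm ahead of it and the grasp point (between the pads) lies 155 mm ahead of it; z points along the fingers, y is the direction in which the jaws open and shut (so a half turn about z gives the same grasp; the last joint's range is limited). The gripper opens to 85 mm and grips with 20 to 120 N. Pads are 22 mm wide; open, the fingers measure 114 mm over their backs; the gripper's body (76 mm by 85 mm) begins 54 mm behind the grasp point. The pads swing forward as they close: fully open they stand 13 mm farther back than shut.
Start: joints at [-0.106, 0.491, 1.559, -0, 1.092, -0.106], TCP at [0.625, 0, 0.405] pointing down, gripper open.
Joint ranges: [-3.1, 3.1], [-0.84, 2.19], [0.05, 2.79], [-1.13, 4.28], [0.06, 2.93], [-2.69, 2.69]. Speed limits (rad/s): [2.22, 2.22, 2.79, 3.14, 3.14, 3.14].

INTERFACE

Orientations are given as a unit quaternion [x, y, z, w].
In Python, from workcell import robot gives the robot as it stands.
- The arm moves only by the tool drive_tool, never from a script. Its argument "motion" is a list of rows, each an object with "offset": the shift along the tool's x, y, z each as a share of 40 mm, from -1 to 1, a list of three; "twist": the turn, a rotation vector about the tool's x, y, z each as a share of 6 degrees, from -1 to 1, a list of three; "jaw": the opening, from 0 (shut) to 1 (fully open). A call has 1 to 12 rows; each row shifts and turns the commanded pose from where the row before left it, along the tool's axes as they then stand; what a row does not reach is not made up. A row lasts 1/12 s, in which the tool goes at most 41.7 mm and 7.16 degrees, less where a joint would pass 70% of its speed; a pose out of reach is approached as far as the arm can. A call with a number of a shift or a turn outside -1 to 1 is refused whole. A call with a gripper value outside its range is refused whole. The fingers move at their own pace and stop on an object; "squeeze" is the grip in N (left out, the last holds). Time passes only in rows, so rows that do not move let the fingers close. It gives the time, the measured TCP pose, the force and the opening at its end, in the units of the state.
- robot.get_obs(): the state, without advancing time (a new reading comes with each control period).
- robot.capture(name): name is "scene" or "side" or "wrist"; returns a dict with "image" (400x640x3 uint8, red, green, blue), "vertical_fov" (degrees; the focal length in pixels is half the picture's height over the tangent of half this angle, whatever the lens; pixels are square), "cx", "cy" (the principal point, pixels), "dist" ([k1, k2, p1, p2, k3] as OpenCV has them; the pictures are not rectified), "origin" and "orientation" of the camera in the world. Camera axes: x right, y down, z forward; pixel columns grow to the right and rows downward; lengths in m; the calibration is good to about 2 mm. A picture is of the moment at which its call begins. There is no depth.
- robot.hand_in(): hands the job in, once; it reports no verdict.
The state is a dict: "time": time; "joints": joint angles; "qd": joint speeds; "effort": joint torques, N m; "position": TCP position; "orientation": TCP orientation; "wrist_force": force on the tool from outside, world axes, zero at the start; "torque": the same for the moment, N m; "finger_gap": finger opening in m.
Only numpy, scipy, OpenCV 4.12 (cv2) and the standard library are available. Lean on these libraries where they do the work, as an engineer would, in place of code of your own. Each camera call takes 0.05 s, during which the arm holds its last target.

## Working session

There is one attempt and no reset: what is moved stays moved. The work goes in short steps, Python scripts to look and compute and a tool call to move; the robot and the scene stay as the last step left them, time stands still between calls to the robot, and variables do not carry over. Pictures are saved under pics/ and viewed, and the job is handed in when it is done.

Besides the shell and the picture viewer there is one more tool, called after "Call:" as name(argument=value, ...), one argument or row to a line, values as JSON. drive_tool: Moves the arm, as the interface text tells. Shift numbers are shares of 40 mm and turn numbers shares of 6 degrees, none past 1 either way. Its arguments: {"type":"object","properties":{"motion":{"type":"array","items":{"type":"object","properties":{"offset":{"type":"array","items":{"type":"number","minimum":-1,"maximum":1}},"twist":{"type":"array","items":{"type":"number","minimum":-1,"maximum":1}},"jaw":{"type":"number"}}}},"squeeze":{"type":"number"}},"required":["motion"]}

```bash
mkdir -p pics; ls; cat > h.py <<'E'
import numpy as np, cv2, json
from scipy.spatial.transform import Rotation as R
from workcell import robot
def cap(name,fn):
    c=robot.capture(name)
    cv2.imwrite('pics/'+fn+'.png',cv2.cvtColor(c['image'],cv2.COLOR_RGB2BGR))
    np.save('pics/'+fn+'.npy',c,allow_pickle=True)
    return c
def load(fn): return np.load('pics/'+fn+'.npy',allow_pickle=True).item()
def K(c):
    f=200/np.tan(np.radians(c['vertical_fov'])/2)
    return np.array([[f,0,c['cx']],[0,f,c['cy']],[0,0,1.]])
def px2w(c,pts,z):
    pts=np.array(pts,float).reshape(-1,1,2)
    u=cv2.undistortPoints(pts,K(c),np.array(c['dist'])).reshape(-1,2)
    r=R.from_quat(c['orientation']).apply(np.c_[u,np.ones(len(u))])
    o=np.array(c['origin']); z=np.broadcast_to(z,len(u))
    return o+r*((z-o[2])/r[:,2])[:,None]
def w2px(c,P):
    Rm=R.from_quat(c['orientation']).as_matrix().T
    t=-Rm@np.array(c['origin'])
    return cv2.projectPoints(np.array(P,float).reshape(-1,1,3),cv2.Rodrigues(Rm)[0],t,K(c),np.array(c['dist']))[0].reshape(-1,2)
E
python3 - <<'E'
from h import *
print(robot.get_obs())
for n in ['scene','side','wrist']:
    c=cap(n,n+'0'); print(n,c['vertical_fov'],c['origin'],c['orientation'],c['dist'])
E
```

```text
pics
{'time': 0.0, 'joints': array([-1.05576366e-01,  4.91577176e-01,  1.55947736e+00, -7.57791395e-07,
        1.09169514e+00, -1.05618241e-01]), 'qd': array([-0.00081589,  0.00048152, -0.00109521, -0.00079799, -0.00113058,
       -0.00037998]), 'effort': array([-2.53899279e-04, -6.18447447e+01, -2.61596632e+01, -1.41405640e-04,
        4.01603000e-03, -9.44706159e-06]), 'position': array([6.24962374e-01, 4.14264058e-05, 4.04107067e-01]), 'orientation': array([ 7.07091734e-01,  7.07121592e-01, -3.63935633e-04, -4.49695654e-04]), 'wrist_force': array([-1.32002335, -0.40788441, -0.34099365]), 'torque': array([0.04043998, 0.00939834, 0.06265319]), 'finger_gap': 0.08556019469502314}
scene 52.884111965354236 [0.1339687  0.04921065 1.4534343 ] [-0.60830296  0.77536007 -0.1305338   0.1083753 ] [-0.04871006  0.          0.          0.          0.        ]
side 46.719225672240256 [-0.53593616 -0.29741659  1.24047153] [ 0.71547066 -0.57758463  0.24106951 -0.31045648] [-0.0962189  0.         0.         0.         0.       ]
wrist 71.71744411687416 [0.62516775 0.08358046 0.37376828] [ 9.86871298e-01  1.76473215e-04 -2.02382257e-04  1.61508418e-01] [-0.04453234  0.          0.          0.          0.        ]
```

View pics/scene0.png

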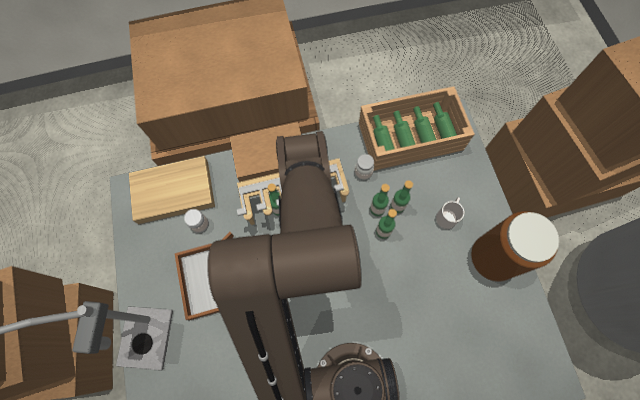

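View pics/side0.png

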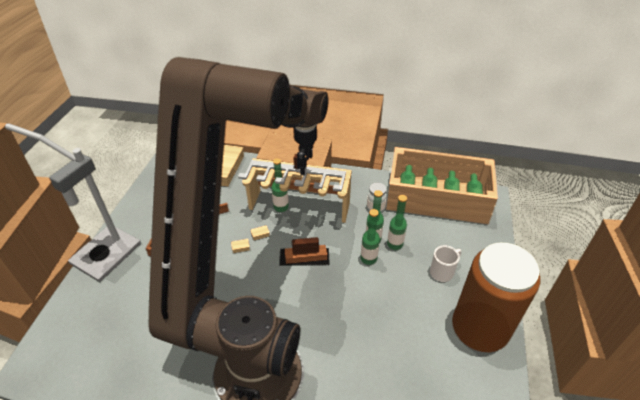

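View pics/wrist0.png

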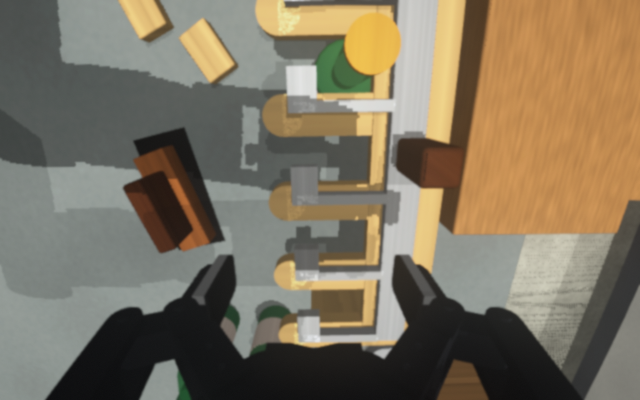

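```bash
python3 - <<'E'
import cv2
a=cv2.imread('pics/side0.png')[140:280,190:470]; cv2.imwrite('pics/side0c.png',cv2.resize(a,None,fx=2.85,fy=2.85,interpolation=cv2.INTER_CUBIC))
a=cv2.imread('pics/scene0.png')[130:330,160:480]; cv2.imwrite('pics/scene0c.png',cv2.resize(a,None,fx=2.5,fy=2.5,interpolation=cv2.INTER_CUBIC))
E
```

```text
(no output)
```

View pics/side0c.png

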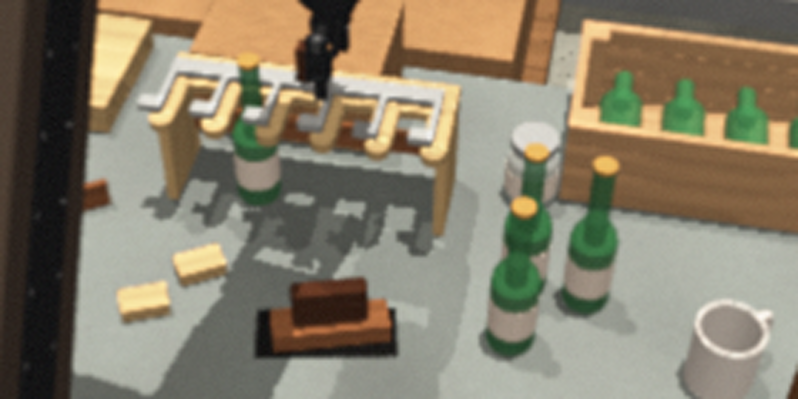

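View pics/scene0c.png

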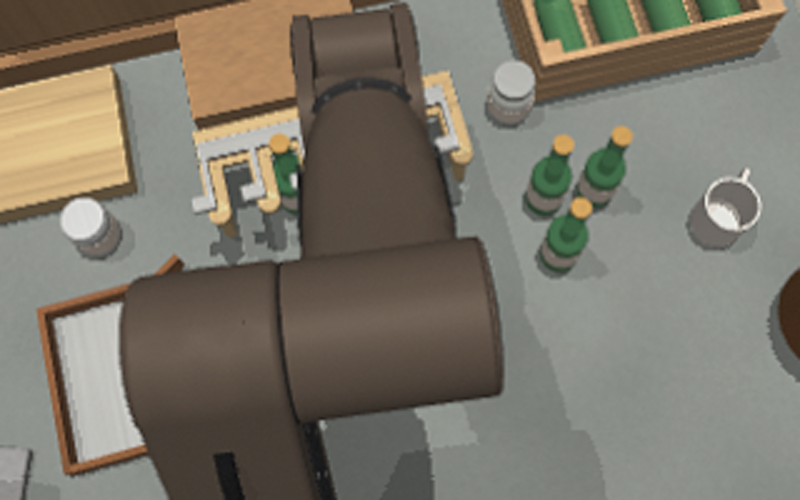

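```bash
python3 - <<'E'
from h import *
np.set_printoptions(precision=4,suppress=True)
c=load('side0'); S=lambda x,y:(190+x/2.85,140+y/2.85)
print('caps',px2w(c,[S(524,208),S(536,153),S(605,166),S(248,62)],.225))
print('bottoms',px2w(c,[S(512,338),S(586,300)],.01))
print('jar,mug',px2w(c,[S(535,128),],.1),px2w(c,[S(730,325)],.09))
print('offc',px2w(c,[S(143,298),S(200,262)],.015))
w=load('wrist0')
print('w cap',px2w(w,[(372,43)],.225),'post',px2w(w,[(444,165)],.224),'tips',px2w(w,[(262,15),(264,115),(271,202),(276,273)],.162))
print('block rib top corners',px2w(w,[(124,186),(158,172),(192,240),(160,252)],.086))
print('mat',px2w(w,[(134,143),(184,128),(224,241)],.0))
print('offc tops',px2w(w,[(181,43),(204,18),(236,68),(211,83)],.022),px2w(w,[(160,10),(170,25),(147,40)],.022))
s=load('scene0'); q=lambda x,y:(160+x/2.5,130+y/2.5)
print('scene caps',px2w(s,[q(563,145),q(621,136),q(581,208)],.225))
print('mug',px2w(s,[q(733,207)],.09),'jar',px2w(s,[q(515,78)],.1),'tin',px2w(s,[q(83,218)],.09))
print('tray',px2w(s,[q(40,313),q(70,472),q(180,262)],.04), 'tines',px2w(s,[q(465,155),q(272,208),q(222,217)],.162))
E
```

```text
caps [[ 0.4677 -0.2465  0.225 ]
 [ 0.5563 -0.2488  0.225 ]
 [ 0.5509 -0.3265  0.225 ]
 [ 0.6464  0.1124  0.225 ]]
bottoms [[ 0.4627 -0.2493  0.01  ]
 [ 0.5395 -0.3298  0.01  ]]
jar,mug [[ 0.7372 -0.236   0.1   ]] [[ 0.4652 -0.4902  0.09  ]]
offc [[0.4277 0.1991 0.015 ]
 [0.4989 0.1482 0.015 ]]
w cap [[0.6533 0.1141 0.225 ]] post [[0.6972 0.0543 0.224 ]] tips [[ 0.5905  0.1441  0.162 ]
 [ 0.5887  0.0792  0.162 ]
 [ 0.5907  0.0116  0.162 ]
 [ 0.5917 -0.055   0.162 ]]
block rib top corners [[ 0.4163  0.0043  0.086 ]
 [ 0.4578  0.0198  0.086 ]
 [ 0.4836 -0.0609  0.086 ]
 [ 0.4424 -0.0771  0.086 ]]
mat [[ 0.381   0.0412  0.    ]
 [ 0.4533  0.0601  0.    ]
 [ 0.4901 -0.1055  0.    ]]
offc tops [[0.4725 0.1572 0.022 ]
 [0.502  0.1822 0.022 ]
 [0.5343 0.1295 0.022 ]
 [0.5031 0.1134 0.022 ]] [[0.4525 0.1917 0.022 ]
 [0.4621 0.1761 0.022 ]
 [0.4328 0.1614 0.022 ]]
scene caps [[ 0.5557 -0.2508  0.225 ]
 [ 0.5496 -0.3287  0.225 ]
 [ 0.4669 -0.2484  0.225 ]]
mug [[ 0.4528 -0.4927  0.09  ]] jar [[ 0.7178 -0.2429  0.1   ]] tin [[0.659  0.4131 0.09  ]]
tray [[0.5506 0.5064 0.04  ]
 [0.3202 0.4933 0.04  ]
 [0.5774 0.2965 0.04  ]] tines [[ 0.5954 -0.1313  0.162 ]
 [ 0.5839  0.1413  0.162 ]
 [ 0.5875  0.2095  0.162 ]]
```

Call:
drive_tool(
  motion=[
    {"offset":[1,-0.5,-0.3],"twist":[0,0,0],"jaw":1},
    {"offset":[1,-0.5,-0.3],"jaw":1},
    {"offset":[1,-0.5,-0.3],"jaw":1},
    {"offset":[1,-0.5,-0.3],"jaw":1},
    {"offset":[1,0,0],"jaw":1},
    {"offset":[1,0,0],"jaw":1},
    {"offset":[0,0,0],"jaw":1},
    {"offset":[0,0,0],"jaw":1},
  ],
)

```text
invalid input
```

```bash
python3 - <<'E'
from h import *
for n in ['wrist','scene']:
    c=cap(n,n+'1'); print(n,c['origin'])
E
```

```text
wrist [0.62518244 0.08357891 0.37384846]
scene [0.1339687  0.04921065 1.4534343 ]
```

View pics/wrist1.png

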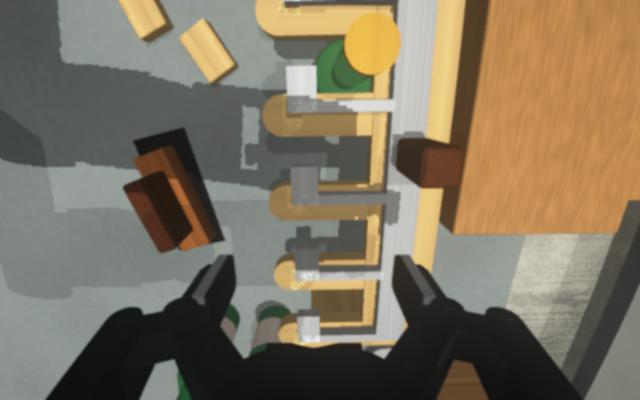

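View pics/scene1.png

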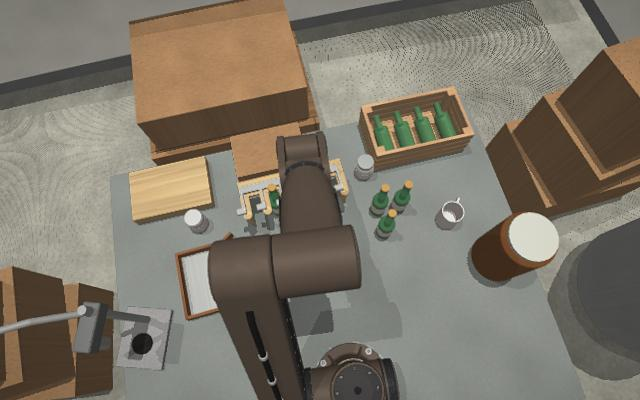

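Rows must apparently each carry all keys.

Call:
drive_tool(
  motion=[
    {"offset":[1,-0.5,-0.3],"twist":[0,0,0],"jaw":1},
    {"offset":[1,-0.5,-0.3],"twist":[0,0,0],"jaw":1},
    {"offset":[1,-0.5,-0.3],"twist":[0,0,0],"jaw":1},
    {"offset":[1,-0.5,-0.3],"twist":[0,0,0],"jaw":1},
    {"offset":[1,0,0],"twist":[0,0,0],"jaw":1},
    {"offset":[1,0,0],"twist":[0,0,0],"jaw":1},
    {"offset":[0,0,0],"twist":[0,0,0],"jaw":1},
    {"offset":[0,0,0],"twist":[0,0,0],"jaw":1},
  ],
)

```text
time: 0.92
position: [0.5525, 0.2258, 0.4477]
orientation: [0.706, 0.708, -0.0, 0.0]
wrist_force: [0.1, -0.3, 0.4]
finger_gap: 0.0857
```

```bash
python3 - <<'E'
from h import *
for n in ['wrist','scene']:
    c=cap(n,n+'1'); print(n,c['origin'])
E
```

```text
wrist [0.55248048 0.3093473  0.41724049]
scene [0.1339687  0.04921065 1.4534343 ]
```

View pics/wrist1.png

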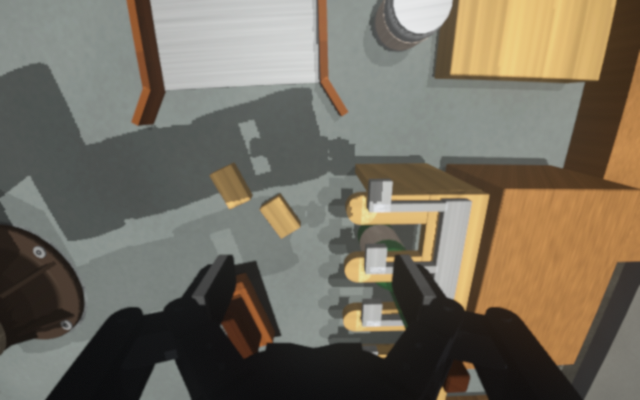

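View pics/scene1.png

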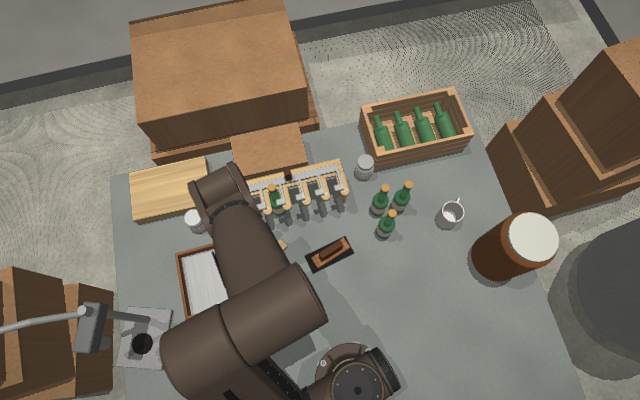

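```bash
python3 - <<'E'
import cv2
a=cv2.imread('pics/scene1.png')[150:280,235:435]; cv2.imwrite('pics/scene1c.png',cv2.resize(a,None,fx=4,fy=4,interpolation=cv2.INTER_CUBIC))
a=cv2.imread('pics/wrist1.png')[0:240,120:360]; cv2.imwrite('pics/wrist1c.png',cv2.resize(a,None,fx=2.5,fy=2.5,interpolation=cv2.INTER_CUBIC))
E
```

```text
(no output)
```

View pics/scene1c.png

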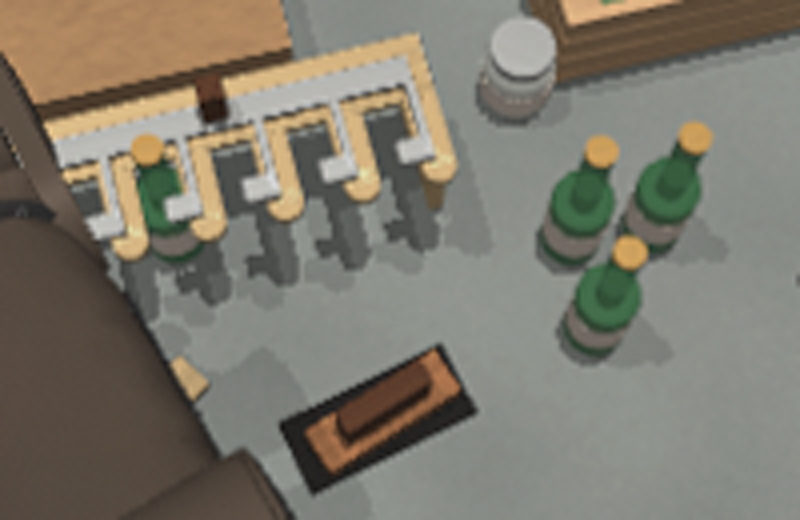

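View pics/wrist1c.png

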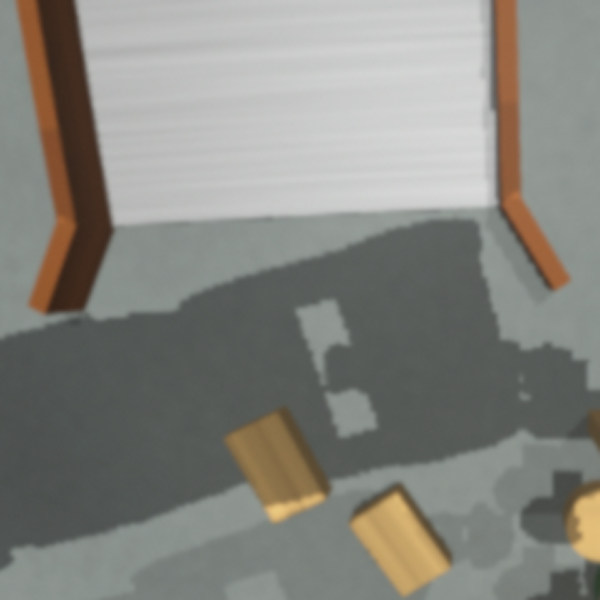

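```bash
python3 - <<'E'
from h import *
np.set_printoptions(precision=4,suppress=True)
s=load('scene1'); q=lambda x,y:(235+x/4,150+y/4)
print('mat',px2w(s,[q(280,425),q(440,345),q(477,410),q(315,495)],0.001))
print('base',px2w(s,[q(305,432),q(435,350),q(462,392),q(333,472)],0.03))
print('rib top',px2w(s,[q(337,410),q(420,362),q(432,385),q(348,438)],0.086))
print('caps',px2w(s,[q(601,152),q(695,137),q(630,252),q(148,150)],.225))
print('post top',px2w(s,[q(212,86)],.224),'tinetips',px2w(s,[q(436,178),q(362,198),q(284,218),q(207,239),q(127,258)],.162))
print('jar',px2w(s,[q(523,47)],.1))
w=load('wrist1'); v=lambda x,y:(120+x/2.5,y/2.5)
print('mouth',px2w(w,[v(112,226),v(498,206)],0),'wing',px2w(w,[v(40,305),v(560,286),],.04))
print('o1',px2w(w,[v(226,438),v(284,410),v(328,492),v(272,522)],.02).tolist(),'o2',px2w(w,[v(350,520),v(400,485),v(451,565),v(405,595)],.022).tolist())
E
```

```text
mat [[ 0.4457  0.0558  0.001 ]
 [ 0.4837 -0.1054  0.001 ]
 [ 0.4162 -0.1228  0.001 ]
 [ 0.3758  0.0394  0.001 ]]
base [[ 0.428   0.0353  0.03  ]
 [ 0.4733 -0.0967  0.03  ]
 [ 0.4297 -0.1105  0.03  ]
 [ 0.387   0.0193  0.03  ]]
rib top [[ 0.4285  0.0047  0.086 ]
 [ 0.4526 -0.0756  0.086 ]
 [ 0.4303 -0.0805  0.086 ]
 [ 0.4025  0.0012  0.086 ]]
caps [[ 0.5556 -0.251   0.225 ]
 [ 0.5498 -0.33    0.225 ]
 [ 0.4675 -0.2489  0.225 ]
 [ 0.6466  0.1095  0.225 ]]
post top [[0.6904 0.0464 0.224 ]] tinetips [[ 0.5882 -0.1223  0.162 ]
 [ 0.5857 -0.0564  0.162 ]
 [ 0.5841  0.0122  0.162 ]
 [ 0.5814  0.0797  0.162 ]
 [ 0.581   0.1489  0.162 ]]
jar [[ 0.7158 -0.2414  0.1   ]]
mouth [[0.3401 0.3351 0.    ]
 [0.5604 0.3444 0.    ]] wing [[0.3148 0.2935 0.04  ]
 [0.5924 0.3022 0.04  ]]
o1 [[0.4005417017470515, 0.21561770506402678, 0.020000000000000018], [0.43654534931223327, 0.23233093353010936, 0.020000000000000018], [0.45893523748165477, 0.18229272495451748, 0.020000000000000018], [0.4230371696075115, 0.16284560995691652, 0.020000000000000018]] o2 [[0.4716308331467606, 0.1650778313487415, 0.02200000000000002], [0.5029071608924573, 0.18746621819645842, 0.02200000000000002], [0.5328068803877197, 0.1355284032932322, 0.02200000000000002], [0.5034783379544129, 0.11476082147351271, 0.02200000000000002]]
```

```bash
python3 - <<'E'
from h import *
np.set_printoptions(precision=4,suppress=True)
s=load('scene1'); q=lambda x,y:(235+x/4,150+y/4)
w=load('wrist0')
for z in (.1,.13,.16,.19,.22,.25): print(z,px2w(s,[q(290,48)],z)[0][:2],px2w(w,[(455,232)],z)[0][:2])
E
```

```text
0.1 [ 0.7667 -0.032 ] [ 0.7804 -0.0441]
0.13 [ 0.7526 -0.0302] [ 0.7634 -0.0301]
0.16 [ 0.7386 -0.0284] [ 0.7464 -0.0162]
0.19 [ 0.7246 -0.0266] [ 0.7294 -0.0022]
0.22 [ 0.7106 -0.0248] [0.7124 0.0118]
0.25 [ 0.6965 -0.023 ] [0.6954 0.0258]
```

Call:
drive_tool(
  motion=[
    {"offset":[-0.9,0.35,0],"twist":[0,0,0],"jaw":1},
    {"offset":[-0.9,0.35,0],"twist":[0,0,0],"jaw":1},
    {"offset":[-0.9,0.35,0],"twist":[0,0,0],"jaw":1},
    {"offset":[-0.9,0.35,0],"twist":[0,0,0],"jaw":1},
    {"offset":[-0.9,0.35,0],"twist":[0,0,0],"jaw":1},
    {"offset":[0,0,0],"twist":[0,0,-1],"jaw":1},
    {"offset":[0,0,0],"twist":[0,0,-1],"jaw":1},
    {"offset":[0,0,0],"twist":[0,0,-1],"jaw":1},
    {"offset":[0,0,0],"twist":[0,0,-1],"jaw":1},
    {"offset":[0,0,0],"twist":[0,0,-1],"jaw":1},
    {"offset":[0,0,0],"twist":[0,0,-1],"jaw":1},
    {"offset":[0,0,0],"twist":[0,0,-1],"jaw":1},
  ],
)

```text
time: 2.02
position: [0.6229, 0.0421, 0.4478]
orientation: [0.405, 0.914, -0.0, -0.0]
wrist_force: [-0.8, 0.3, -0.5]
finger_gap: 0.0851
```

Call:
drive_tool(
  motion=[
    {"offset":[0,0,0],"twist":[0,0,-1],"jaw":1},
    {"offset":[0,0,0],"twist":[0,0,-1],"jaw":1},
    {"offset":[0,0,0],"twist":[0,0,-1],"jaw":1},
    {"offset":[0,0,0],"twist":[0,0,-1],"jaw":1},
    {"offset":[0,0,0],"twist":[0,0,-1],"jaw":1},
    {"offset":[0,0,0],"twist":[0,0,-1],"jaw":1},
    {"offset":[0,0,0],"twist":[0,0,-1],"jaw":1},
    {"offset":[0,0,0],"twist":[0,0,-1],"jaw":1},
    {"offset":[0,0,0],"twist":[0,0,0],"jaw":0.7},
    {"offset":[0,0,0],"twist":[0,0,0],"jaw":0.7},
  ],
)

```text
time: 2.85
position: [0.6229, 0.0427, 0.4479]
orientation: [0.002, 1.0, -0.0, -0.0]
wrist_force: [-1.0, 0.3, -0.4]
finger_gap: 0.0642
```

```bash
python3 - <<'E'
from h import *
for n in ['wrist']:
    c=cap(n,n+'2'); print(n,c['origin'],c['orientation'])
o=robot.get_obs();print(o['position'],o['orientation'],o['joints'])
E
```

```text
wrist [0.54086675 0.0443699  0.41746997] [0.6994084  0.69608139 0.11465503 0.11468571]
[0.62294366 0.04296144 0.44792037] [ 2.50929916e-03  9.99996851e-01 -4.15868560e-05  6.64537601e-06] [-3.68672028e-02  4.52312571e-01  1.50477420e+00 -8.92447944e-05
  1.18448974e+00 -1.60261130e+00]
```

View pics/wrist2.png

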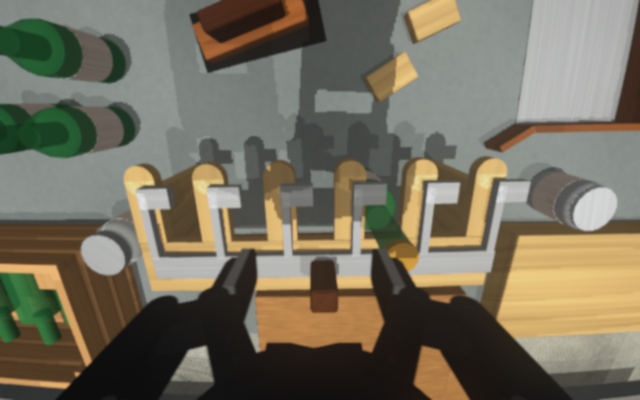

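```bash
python3 - <<'E'
from h import *
np.set_printoptions(precision=4,suppress=True)
w=load('wrist2')
a=cv2.imread('pics/wrist2.png')[140:320,110:520]; cv2.imwrite('pics/wrist2c.png',cv2.resize(a,None,fx=1.95,fy=1.95,interpolation=cv2.INTER_CUBIC))
t=px2w(w,[(142,164),(209,164),(280,162),(351,160),(421,159),(489,158)],.162);print(t)
print(np.polyfit(t[:,1],t[:,0],1))
print('post',px2w(w,[(323,300)],.224),px2w(w,[(311,282),(337,282)],.224),px2w(w,[(323,262)],.173),'cap',px2w(w,[(403,252)],.225))
print(px2w(w,[(165,250),(228,250),(300,250),(373,250),(443,250)],.162))
E
```

```text
[[ 0.5891 -0.1184  0.162 ]
 [ 0.5899 -0.0538  0.162 ]
 [ 0.5885  0.0131  0.162 ]
 [ 0.5869  0.0791  0.162 ]
 [ 0.5861  0.1447  0.162 ]
 [ 0.585   0.2099  0.162 ]]
[-0.0147  0.5883]
post [[0.6944 0.0518 0.224 ]] [[0.6764 0.0418 0.224 ]
 [0.6765 0.0632 0.224 ]] [[0.6883 0.0534 0.173 ]] cap [[0.6485 0.1145 0.225 ]]
[[ 0.6806 -0.1124  0.162 ]
 [ 0.6804 -0.0453  0.162 ]
 [ 0.6806  0.0298  0.162 ]
 [ 0.6811  0.1057  0.162 ]
 [ 0.6819  0.1797  0.162 ]]
```

View pics/wrist2c.png

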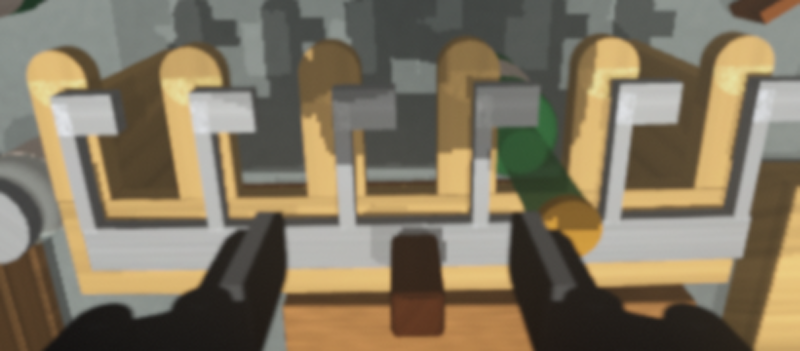

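Call:
drive_tool(
  motion=[
    {"offset":[-0.7,0.1,0],"twist":[0,0,0],"jaw":0.7},
    {"offset":[-0.7,0.1,0],"twist":[0,0,0],"jaw":0.7},
    {"offset":[-0.4,0.05,0],"twist":[0,0,0],"jaw":0.7},
    {"offset":[0,0,0.7],"twist":[0,0,0],"jaw":0.7},
    {"offset":[0,0,0.7],"twist":[0,0,0],"jaw":0.7},
    {"offset":[0,0,0.5],"twist":[0,0,0],"jaw":0.7},
    {"offset":[0,0,0.3],"twist":[0,0,0],"jaw":0.7},
    {"offset":[0,0,0],"twist":[0,0,0],"jaw":0.7},
  ],
)

```text
time: 3.57
position: [0.6949, 0.0536, 0.3572]
orientation: [0.001, 1.0, 0.0, -0.002]
wrist_force: [0.6, -0.1, -0.0]
finger_gap: 0.0599
```

```bash
python3 - <<'E'
from h import *
for n in ['wrist']:
    c=cap(n,n+'3')
E
```

```text
(no output)
```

View pics/wrist3.png

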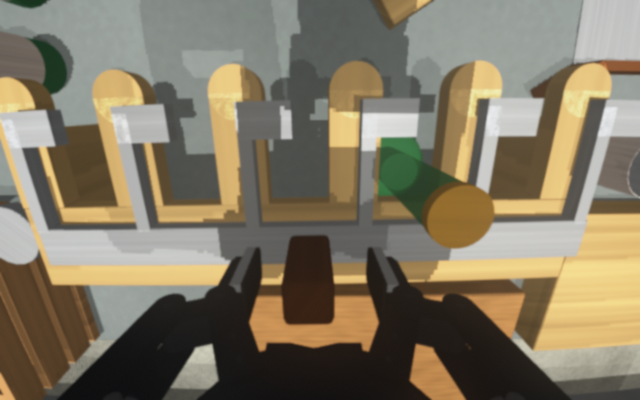

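Call:
drive_tool(
  motion=[
    {"offset":[0,0,0],"twist":[0,0,0],"jaw":0.1},
    {"offset":[0,0,0],"twist":[0,0,0],"jaw":0.1},
    {"offset":[0,0,0],"twist":[0,0,0],"jaw":0.1},
    {"offset":[0,0,0],"twist":[0,0,0],"jaw":0.1},
    {"offset":[0,0,0],"twist":[0,0,0],"jaw":0.1},
    {"offset":[0,0,0],"twist":[0,0,0],"jaw":0.1},
    {"offset":[0,-0.12,0],"twist":[0,0,0],"jaw":0.1},
    {"offset":[0,-0.12,0],"twist":[0,0,0],"jaw":0.1},
  ],
  squeeze=40,
)

```text
time: 4.28
position: [0.6951, 0.0449, 0.3617]
orientation: [-0.001, 1.0, 0.0, 0.002]
wrist_force: [1.6, 3.5, 6.3]
finger_gap: 0.0238
```

Call:
drive_tool(
  motion=[
    {"offset":[0,-0.12,0],"twist":[0,0,0],"jaw":0.1},
    {"offset":[0,-0.08,0],"twist":[0,0,0],"jaw":0.1},
    {"offset":[0,0,0],"twist":[0,0,0],"jaw":0.1},
  ],
)

```text
time: 4.53
position: [0.6952, 0.0361, 0.3617]
orientation: [-0.0, 1.0, -0.0, 0.002]
wrist_force: [1.3, -1.9, 5.7]
finger_gap: 0.0234
```

Call:
drive_tool(
  motion=[
    {"offset":[0,-0.1,0],"twist":[0,0,0],"jaw":0.1},
    {"offset":[0,-0.05,0],"twist":[0,0,0],"jaw":0.1},
    {"offset":[0,0,0],"twist":[0,0,0],"jaw":0.1},
  ],
)

```text
time: 4.78
position: [0.6952, 0.033, 0.3617]
orientation: [-0.001, 1.0, 0.002, 0.002]
wrist_force: [2.5, 20.1, 6.2]
finger_gap: 0.0233
```

```bash
python3 - <<'E'
from h import *
for n in ['wrist']:
    c=cap(n,n+'4')
E
```

```text
(no output)
```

View pics/wrist4.png

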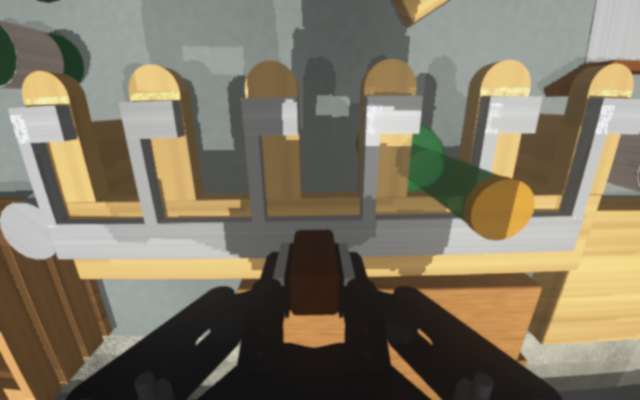

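Call:
drive_tool(
  motion=[
    {"offset":[0,0.04,0],"twist":[0,0,0],"jaw":0.6},
    {"offset":[0,0,0],"twist":[0,0,0],"jaw":0.6},
    {"offset":[0,0,0],"twist":[0,0,0],"jaw":0.6},
    {"offset":[0,0,-1],"twist":[0,0,0],"jaw":0.6},
    {"offset":[0,0,-1],"twist":[0,0,0],"jaw":0.6},
    {"offset":[0.4,-0.9,-0.4],"twist":[0,0,0],"jaw":0.6},
    {"offset":[0.4,-0.9,0],"twist":[0,0,0],"jaw":0.6},
    {"offset":[0.4,-0.9,0],"twist":[0,0,0],"jaw":0.6},
    {"offset":[0.4,-0.9,0],"twist":[0,0,0],"jaw":0.6},
    {"offset":[0.4,-0.9,0],"twist":[0,0,0],"jaw":0.6},
    {"offset":[0.4,-0.9,0],"twist":[0,0,0],"jaw":0.6},
    {"offset":[0.4,-0.9,0],"twist":[0,0,0],"jaw":0.6},
  ],
)

```text
time: 5.83
position: [0.582, -0.2212, 0.4558]
orientation: [0.0, 1.0, -0.0, 0.0]
wrist_force: [1.5, -0.3, 1.0]
finger_gap: 0.0511
```

Call:
drive_tool(
  motion=[
    {"offset":[0.4,-0.5,0],"twist":[0,0,0],"jaw":0.65},
    {"offset":[0,0,0],"twist":[0,0,0],"jaw":0.65},
  ],
)

```text
time: 6.0
position: [0.5649, -0.2433, 0.4557]
orientation: [0.002, 1.0, -0.0, -0.0]
wrist_force: [-0.5, 0.1, 0.2]
finger_gap: 0.0556
```

```bash
python3 - <<'E'
from h import *
for n in ['wrist']:
    c=cap(n,n+'5')
o=robot.get_obs();print(o['position'],o['orientation'])
E
```

```text
[ 0.56591437 -0.24167284  0.45576383] [ 2.03953144e-03  9.99997911e-01 -1.19211423e-04 -5.81730014e-05]
```

View pics/wrist5.png

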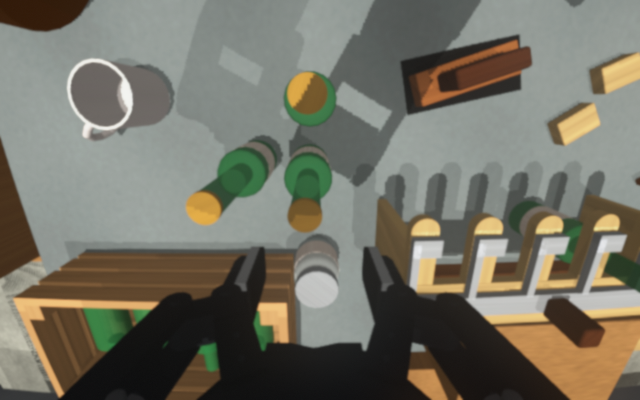

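```bash
python3 - <<'E'
from h import *
np.set_printoptions(precision=4,suppress=True)
w=load('wrist5')
print('caps B,C,A',px2w(w,[(305,214),(203,208),(306,93)],.225))
print(px2w(w,[(308,176),(310,98)],.106), px2w(w,[(317,289)],.1))
E
```

```text
caps B,C,A [[ 0.5608 -0.2487  0.225 ]
 [ 0.5555 -0.3278  0.225 ]
 [ 0.4728 -0.2468  0.225 ]]
[[ 0.559  -0.2486  0.106 ]
 [ 0.472  -0.2455  0.106 ]] [[ 0.7219 -0.2379  0.1   ]]
```

Call:
drive_tool(
  motion=[
    {"offset":[0.16,-0.17,0],"twist":[0,0,0],"jaw":0.65},
    {"offset":[0,0,0],"twist":[0,0,0],"jaw":0.65},
    {"offset":[0,0,0.8],"twist":[0,0,0],"jaw":0.65},
    {"offset":[0,0,0.8],"twist":[0,0,0],"jaw":0.65},
    {"offset":[0,0,0.6],"twist":[0,0,0],"jaw":0.65},
    {"offset":[0,0,0.3],"twist":[0,0,0],"jaw":0.65},
    {"offset":[0,0,0],"twist":[0,0,0],"jaw":0.65},
  ],
)

```text
time: 6.63
position: [0.5611, -0.2451, 0.3527]
orientation: [-0.001, 1.0, 0.001, -0.002]
wrist_force: [0.2, 0.4, -0.2]
finger_gap: 0.0557
```

Call:
drive_tool(
  motion=[
    {"offset":[0,0,0],"twist":[0,0,0],"jaw":0.1},
    {"offset":[0,0,0],"twist":[0,0,0],"jaw":0.1},
    {"offset":[0,0,0],"twist":[0,0,0],"jaw":0.1},
    {"offset":[0,0,0],"twist":[0,0,0],"jaw":0.1},
    {"offset":[0,0,0],"twist":[0,0,0],"jaw":0.1},
    {"offset":[0,0,0],"twist":[0,0,0],"jaw":0.1},
  ],
  squeeze=50,
)

```text
time: 7.13
position: [0.5611, -0.2461, 0.3568]
orientation: [0.0, 1.0, -0.001, 0.001]
wrist_force: [-0.4, -1.6, 7.2]
finger_gap: 0.025
```

```bash
python3 - <<'E'
from h import *
for n in ['wrist']:
    c=cap(n,n+'6')
o=robot.get_obs();print(o['position'],o['orientation'])
E
```

```text
[ 0.56107766 -0.24616515  0.35681727] [ 6.48674705e-05  9.99999251e-01 -5.45060217e-04  1.09355182e-03]
```

View pics/wrist6.png

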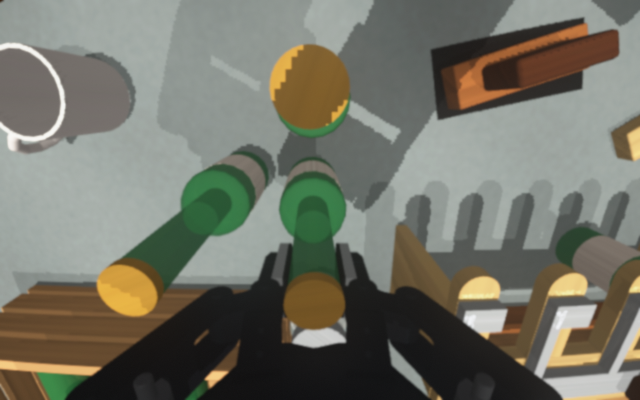

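Call:
drive_tool(
  motion=[
    {"offset":[0,0,-0.12],"twist":[0,0,0],"jaw":0.1},
    {"offset":[0.4,0.3,0],"twist":[0,0,0],"jaw":0.1},
    {"offset":[0,0.7,0],"twist":[0,0,0],"jaw":0.1},
    {"offset":[0,0.9,0],"twist":[0,0,0],"jaw":0.1},
    {"offset":[0,0.9,0],"twist":[0,0,0],"jaw":0.1},
    {"offset":[0,0.9,0],"twist":[0,0,0],"jaw":0.1},
    {"offset":[0,0.9,0],"twist":[0,0,0],"jaw":0.1},
    {"offset":[0,0.9,0],"twist":[0,0,0],"jaw":0.1},
    {"offset":[0,0.9,0],"twist":[0,0,0],"jaw":0.1},
    {"offset":[0,0.6,0],"twist":[0,0,0],"jaw":0.1},
    {"offset":[0,0.3,0],"twist":[0,0,0],"jaw":0.1},
    {"offset":[0,0,0],"twist":[0,0,0],"jaw":0.1},
  ],
)

```text
time: 8.18
position: [0.5447, 0.0479, 0.3604]
orientation: [-0.001, 1.0, 0.0, -0.0]
wrist_force: [-0.9, 0.3, -2.7]
finger_gap: 0.0249
```

```bash
python3 - <<'E'
from h import *
for n in ['wrist']:
    c=cap(n,n+'7')
o=robot.get_obs();print(o['position'],o['orientation'])
E
```

```text
[0.54484903 0.04659262 0.36039141] [-9.73502760e-04  9.99999514e-01 -5.72139198e-05 -1.48215756e-04]
```

View pics/wrist7.png

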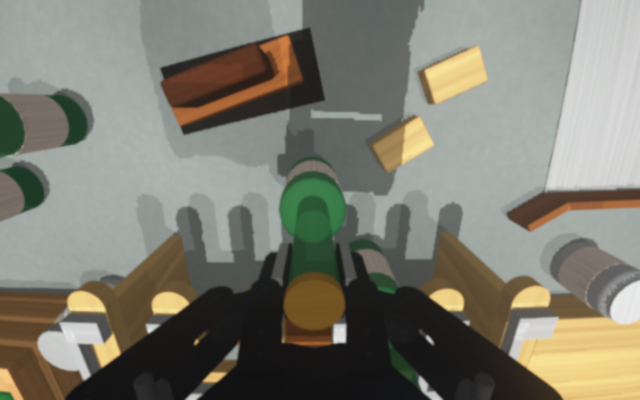

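Call:
drive_tool(
  motion=[
    {"offset":[-0.4,0,0],"twist":[0,0,0],"jaw":0.1},
    {"offset":[-0.5,0,0],"twist":[0,0,0],"jaw":0.1},
    {"offset":[-0.5,0,0],"twist":[0,0,0],"jaw":0.1},
    {"offset":[-0.5,0,0],"twist":[0,0,0],"jaw":0.1},
    {"offset":[-0.5,0,0],"twist":[0,0,0],"jaw":0.1},
    {"offset":[-0.3,0,0],"twist":[0,0,0],"jaw":0.1},
    {"offset":[0,0,0.08],"twist":[0,0,0],"jaw":0.1},
    {"offset":[0,0,0],"twist":[0,0,0],"jaw":0.1},
  ],
)

```text
time: 8.9
position: [0.6532, 0.0443, 0.3569]
orientation: [0.001, 1.0, -0.0, 0.0]
wrist_force: [-0.5, 0.0, -2.0]
finger_gap: 0.0251
```

```bash
python3 - <<'E'
from h import *
for n in ['wrist']:
    c=cap(n,n+'8')
o=robot.get_obs();print(o['position'],o['wrist_force'])
E
```

```text
[0.65268925 0.04453815 0.35691923] [-0.6471383  -0.34480188 -1.50828586]
```

View pics/wrist8.png

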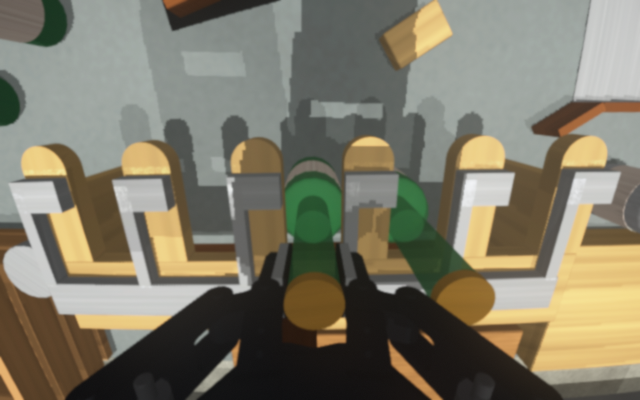

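Call:
drive_tool(
  motion=[
    {"offset":[0,0.03,0.06],"twist":[0,0,0],"jaw":0.1},
    {"offset":[0,0,0],"twist":[0,0,0],"jaw":0.1},
    {"offset":[0,0,0],"twist":[0,0,0],"jaw":0.5},
    {"offset":[0,0,0],"twist":[0,0,0],"jaw":0.5},
    {"offset":[0,0,0],"twist":[0,0,0],"jaw":0.5},
    {"offset":[0,0,-0.6],"twist":[0,0,0],"jaw":0.5},
    {"offset":[0,0,-1],"twist":[0,0,0],"jaw":0.5},
    {"offset":[0,0,-1],"twist":[0,0,0],"jaw":0.5},
    {"offset":[0.6,-0.6,0],"twist":[0,0,0],"jaw":0.5},
    {"offset":[1,-0.9,0],"twist":[0,0,0],"jaw":0.5},
    {"offset":[1,-0.9,0],"twist":[0,0,0],"jaw":0.5},
    {"offset":[1,-0.9,0],"twist":[0,0,0],"jaw":0.5},
  ],
)

```text
time: 9.95
position: [0.5342, -0.0611, 0.4585]
orientation: [-0.0, 1.0, 0.0, -0.0]
wrist_force: [0.7, -0.6, 0.2]
finger_gap: 0.043
```

```bash
python3 - <<'E'
from h import *
for n in ['wrist']:
    c=cap(n,n+'9')
o=robot.get_obs();print(o['position'],o['wrist_force'])
E
```

```text
[ 0.53028593 -0.06423827  0.4586459 ] [ 1.90937179 -2.44231451  3.34730759]
```

View pics/wrist9.png

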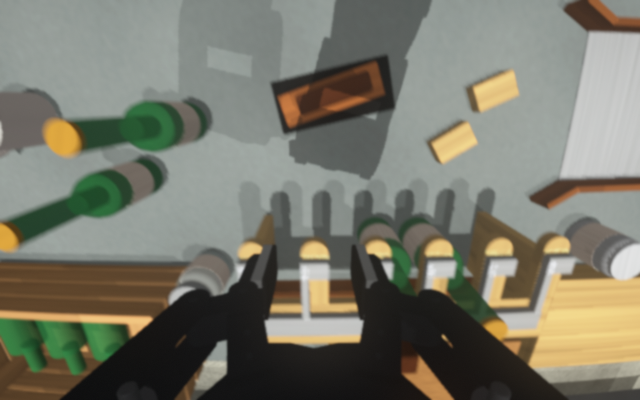

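Call:
drive_tool(
  motion=[
    {"offset":[0.3,-0.7,0],"twist":[0,0,0],"jaw":0.65},
    {"offset":[0.3,-0.9,0],"twist":[0,0,0],"jaw":0.65},
    {"offset":[0.3,-0.9,0],"twist":[0,0,0],"jaw":0.65},
    {"offset":[0.3,-0.9,0],"twist":[0,0,0],"jaw":0.65},
    {"offset":[0.2,-0.9,0],"twist":[0,0,0],"jaw":0.65},
    {"offset":[0,-0.2,0],"twist":[0,0,0],"jaw":0.65},
    {"offset":[0,0,0],"twist":[0,0,0],"jaw":0.65},
  ],
)

```text
time: 10.58
position: [0.4794, -0.2426, 0.4584]
orientation: [0.002, 1.0, 0.0, -0.0]
wrist_force: [0.2, 0.9, -0.7]
finger_gap: 0.0557
```

```bash
python3 - <<'E'
from h import *
for n in ['wrist']:
    c=cap(n,n+'10')
o=robot.get_obs();print(o['position'],o['wrist_force'])
E
```

```text
[ 0.47972623 -0.24106141  0.45843174] [ 0.29996077 -0.256076   -0.06526998]
```

View pics/wrist10.png

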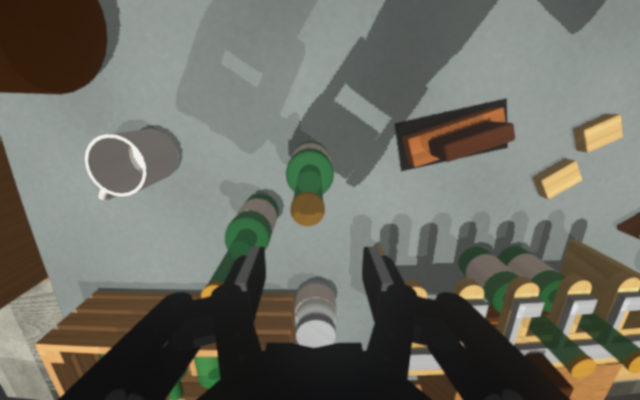

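```bash
python3 - <<'E'
from h import *
w=load('wrist10')
print(px2w(w,[(308,208),(210,293)],.225))
E
```

```text
[[ 0.4715446  -0.24535868  0.225     ]
 [ 0.55120817 -0.33271607  0.225     ]]
```

Call:
drive_tool(
  motion=[
    {"offset":[0.22,-0.13,0],"twist":[0,0,0],"jaw":0.65},
    {"offset":[0,0,0],"twist":[0,0,0],"jaw":0.65},
    {"offset":[0,0,0.8],"twist":[0,0,0],"jaw":0.65},
    {"offset":[0,0,0.8],"twist":[0,0,0],"jaw":0.65},
    {"offset":[0,0,0.6],"twist":[0,0,0],"jaw":0.65},
    {"offset":[0,0,0.37],"twist":[0,0,0],"jaw":0.65},
    {"offset":[0,0,0],"twist":[0,0,0],"jaw":0.65},
    {"offset":[0,0,0],"twist":[0,0,0],"jaw":0.1},
    {"offset":[0,0,0],"twist":[0,0,0],"jaw":0.1},
    {"offset":[0,0,0],"twist":[0,0,0],"jaw":0.1},
    {"offset":[0,0,0],"twist":[0,0,0],"jaw":0.1},
    {"offset":[0,0,0],"twist":[0,0,0],"jaw":0.1},
  ],
)

```text
time: 11.63
position: [0.4714, -0.2458, 0.3574]
orientation: [-0.0, 1.0, -0.001, 0.001]
wrist_force: [0.1, -2.0, 7.2]
finger_gap: 0.0252
```

```bash
python3 - <<'E'
from h import *
for n in ['wrist']:
    c=cap(n,n+'11')
o=robot.get_obs();print(o['position'],o['wrist_force'],o['finger_gap'])
E
```

```text
[ 0.47140601 -0.24588436  0.35738053] [-0.13930591 -0.7224031   7.69173641] 0.024876421161071288
```

View pics/wrist11.png

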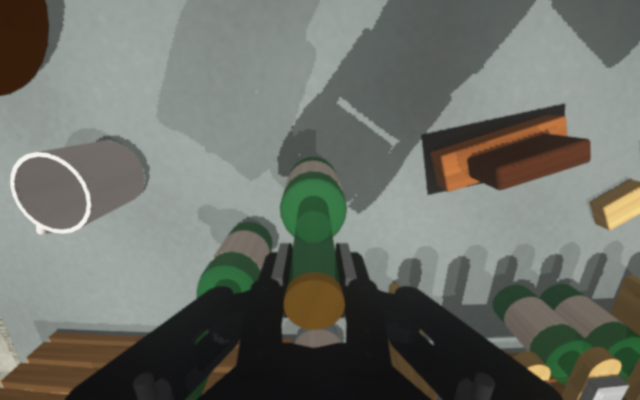

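Call:
drive_tool(
  motion=[
    {"offset":[0,0,-0.1],"twist":[0,0,0],"jaw":0.1},
    {"offset":[-0.5,0.2,0],"twist":[0,0,0],"jaw":0.1},
    {"offset":[-0.7,0.5,0],"twist":[0,0,0],"jaw":0.1},
    {"offset":[-0.6,0.8,0],"twist":[0,0,0],"jaw":0.1},
    {"offset":[0,0.9,0],"twist":[0,0,0],"jaw":0.1},
    {"offset":[0,0.9,0],"twist":[0,0,0],"jaw":0.1},
    {"offset":[0,0.9,0],"twist":[0,0,0],"jaw":0.1},
    {"offset":[0,0.7,0],"twist":[0,0,0],"jaw":0.1},
    {"offset":[0,0.5,0],"twist":[0,0,0],"jaw":0.1},
    {"offset":[0,0.25,0],"twist":[0,0,0],"jaw":0.1},
    {"offset":[0,0,0],"twist":[0,0,0],"jaw":0.1},
    {"offset":[0,0,0],"twist":[0,0,0],"jaw":0.1},
  ],
)

```text
time: 12.68
position: [0.5432, -0.0197, 0.3601]
orientation: [-0.0, 1.0, -0.0, -0.0]
wrist_force: [-0.4, -0.1, -3.5]
finger_gap: 0.0248
```

```bash
python3 - <<'E'
from h import *
for n in ['wrist']:
    c=cap(n,n+'12')
o=robot.get_obs();print(o['position'],o['wrist_force'],o['finger_gap'])
E
```

```text
[ 0.54326389 -0.02024384  0.36003192] [ 0.24629732 -0.72143527 -3.51449512] 0.024643154972494374
```

View pics/wrist12.png

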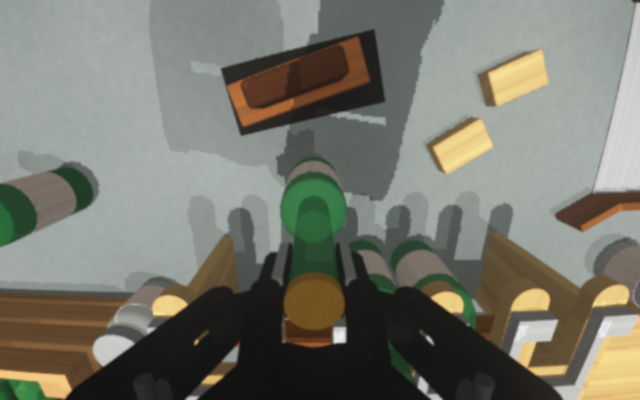

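Call:
drive_tool(
  motion=[
    {"offset":[-0.4,0,0],"twist":[0,0,0],"jaw":0.1},
    {"offset":[-0.5,0,0],"twist":[0,0,0],"jaw":0.1},
    {"offset":[-0.5,0,0],"twist":[0,0,0],"jaw":0.1},
    {"offset":[-0.5,0,0],"twist":[0,0,0],"jaw":0.1},
    {"offset":[-0.5,0,0],"twist":[0,0,0],"jaw":0.1},
    {"offset":[-0.33,0,0],"twist":[0,0,0],"jaw":0.1},
    {"offset":[0,0,0.08],"twist":[0,0,0],"jaw":0.1},
    {"offset":[0,0,0],"twist":[0,0,0],"jaw":0.1},
  ],
)

```text
time: 13.4
position: [0.653, -0.0212, 0.3575]
orientation: [0.001, 1.0, -0.0, 0.001]
wrist_force: [1.4, -1.3, 3.7]
finger_gap: 0.025
```

```bash
python3 - <<'E'
from h import *
for n in ['wrist']:
    c=cap(n,n+'13')
o=robot.get_obs();print(o['position'],o['wrist_force'])
E
```

```text
[ 0.6526035  -0.0211537   0.35753291] [2.50229473 0.15726089 2.66335971]
```

View pics/wrist13.png

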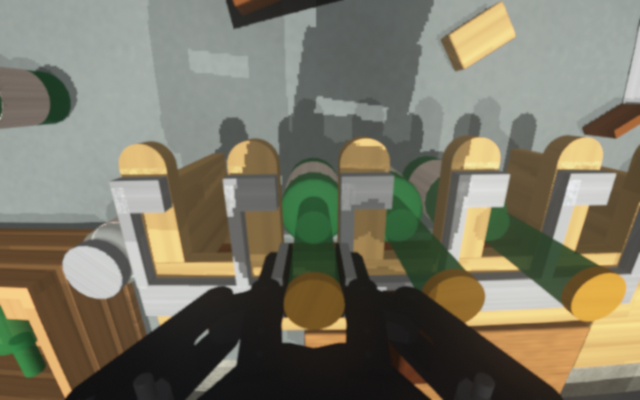

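Call:
drive_tool(
  motion=[
    {"offset":[0,0,0],"twist":[0,0,0],"jaw":0.5},
    {"offset":[0,0,0],"twist":[0,0,0],"jaw":0.5},
    {"offset":[0,0,0],"twist":[0,0,0],"jaw":0.5},
    {"offset":[0,0,-0.6],"twist":[0,0,0],"jaw":0.5},
    {"offset":[0,0,-1],"twist":[0,0,0],"jaw":0.5},
    {"offset":[0,0,-1],"twist":[0,0,0],"jaw":0.5},
    {"offset":[0.3,-0.9,0],"twist":[0,0,0],"jaw":0.65},
    {"offset":[0.4,-0.9,0],"twist":[0,0,0],"jaw":0.65},
    {"offset":[0.4,-0.9,0],"twist":[0,0,0],"jaw":0.65},
    {"offset":[0.4,-0.9,0],"twist":[0,0,0],"jaw":0.65},
    {"offset":[0.4,-0.9,0],"twist":[0,0,0],"jaw":0.65},
    {"offset":[0.4,-0.9,0],"twist":[0,0,0],"jaw":0.65},
  ],
)

```text
time: 14.45
position: [0.5591, -0.2372, 0.4609]
orientation: [-0.0, 1.0, 0.0, -0.0]
wrist_force: [0.5, -0.3, -0.1]
finger_gap: 0.0557
```

Call:
drive_tool(
  motion=[
    {"offset":[0.1,-0.9,0],"twist":[0,0,0],"jaw":0.65},
    {"offset":[0,-0.9,0],"twist":[0,0,0],"jaw":0.65},
    {"offset":[0,-0.5,0],"twist":[0,0,0],"jaw":0.65},
    {"offset":[0,0,0],"twist":[0,0,0],"jaw":0.65},
  ],
)

```text
time: 14.78
position: [0.5555, -0.3315, 0.4601]
orientation: [0.002, 1.0, -0.0, -0.0]
wrist_force: [0.7, 0.6, -0.9]
finger_gap: 0.0554
```

```bash
python3 - <<'E'
from h import *
for n in ['wrist']:
    c=cap(n,n+'14')
o=robot.get_obs();print(o['position'],o['wrist_force'])
E
```

```text
[ 0.5557356  -0.32949905  0.46015625] [0.81144195 0.64782589 1.57742431]
```

View pics/wrist14.png

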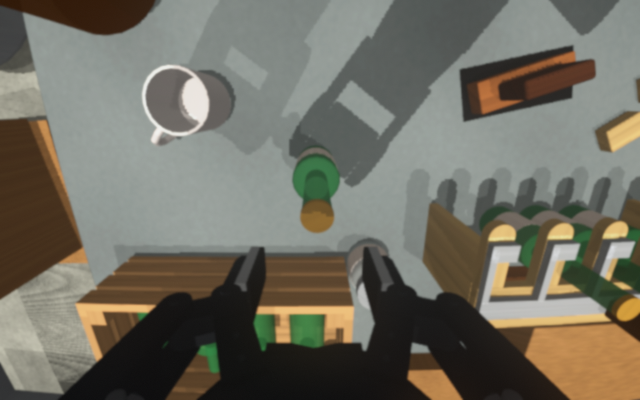

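```bash
python3 - <<'E'
from h import *
w=load('wrist14')
print(px2w(w,[(316,215)],.225))
E
```

```text
[[ 0.55411795 -0.32818166  0.225     ]]
```

Call:
drive_tool(
  motion=[
    {"offset":[0.05,0,0.7],"twist":[0,0,0],"jaw":0.65},
    {"offset":[0,0,0.8],"twist":[0,0,0],"jaw":0.65},
    {"offset":[0,0,0.7],"twist":[0,0,0],"jaw":0.65},
    {"offset":[0,0,0.4],"twist":[0,0,0],"jaw":0.65},
    {"offset":[0,0,0],"twist":[0,0,0],"jaw":0.65},
    {"offset":[0,0,0],"twist":[0,0,0],"jaw":0.1},
    {"offset":[0,0,0],"twist":[0,0,0],"jaw":0.1},
    {"offset":[0,0,0],"twist":[0,0,0],"jaw":0.1},
    {"offset":[0,0,0],"twist":[0,0,0],"jaw":0.1},
    {"offset":[0,0,0],"twist":[0,0,0],"jaw":0.1},
  ],
)

```text
time: 15.67
position: [0.5546, -0.3278, 0.3586]
orientation: [-0.0, 1.0, -0.001, 0.001]
wrist_force: [-1.1, -1.4, 6.2]
finger_gap: 0.0248
```

```bash
python3 - <<'E'
from h import *
for n in ['wrist']:
    c=cap(n,n+'15')
o=robot.get_obs();print(o['position'],o['wrist_force'],o['finger_gap'])
E
```

```text
[ 0.55455112 -0.32779696  0.35858876] [ 0.84047132 -1.06597875  6.7410575 ] 0.02464757184622788
```

View pics/wrist15.png

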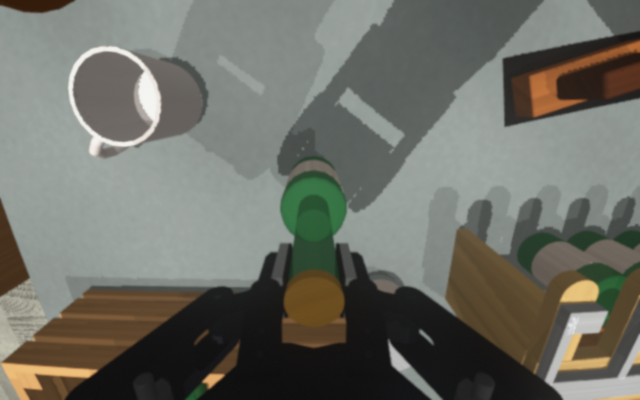

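Call:
drive_tool(
  motion=[
    {"offset":[0,0,-0.1],"twist":[0,0,0],"jaw":0.1},
    {"offset":[0.15,0.2,0],"twist":[0,0,0],"jaw":0.1},
    {"offset":[0.15,0.5,0],"twist":[0,0,0],"jaw":0.1},
    {"offset":[0,0.8,0],"twist":[0,0,0],"jaw":0.1},
    {"offset":[0,0.9,0],"twist":[0,0,0],"jaw":0.1},
    {"offset":[0,0.9,0],"twist":[0,0,0],"jaw":0.1},
    {"offset":[0,0.9,0],"twist":[0,0,0],"jaw":0.1},
    {"offset":[0,0.8,0],"twist":[0,0,0],"jaw":0.1},
    {"offset":[0,0.6,0],"twist":[0,0,0],"jaw":0.1},
    {"offset":[0,0.3,0],"twist":[0,0,0],"jaw":0.1},
    {"offset":[0,0,0],"twist":[0,0,0],"jaw":0.1},
    {"offset":[0,0,0],"twist":[0,0,0],"jaw":0.1},
  ],
)

```text
time: 16.72
position: [0.5422, -0.0914, 0.3608]
orientation: [-0.001, 1.0, -0.0, -0.0]
wrist_force: [0.6, 0.0, -3.4]
finger_gap: 0.0248
```

```bash
python3 - <<'E'
from h import *
for n in ['wrist']:
    c=cap(n,n+'16')
o=robot.get_obs();print(o['position'],o['wrist_force'],o['finger_gap'])
E
```

```text
[ 0.54228223 -0.09204466  0.3608073 ] [-0.33709425 -0.30552884 -3.36941025] 0.02465962976942618
```

View pics/wrist16.png

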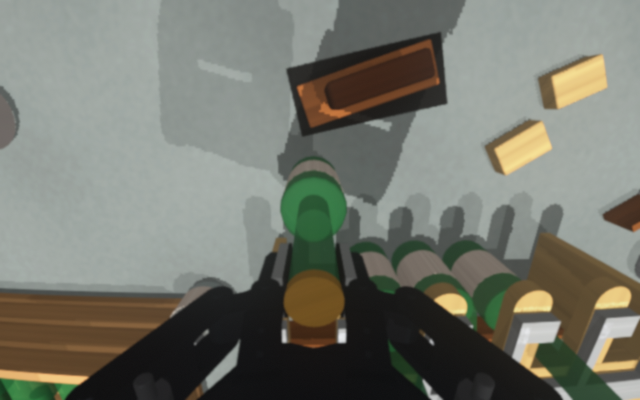

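Call:
drive_tool(
  motion=[
    {"offset":[-0.4,0.03,0],"twist":[0,0,0],"jaw":0.1},
    {"offset":[-0.5,0.03,0],"twist":[0,0,0],"jaw":0.1},
    {"offset":[-0.5,0,0],"twist":[0,0,0],"jaw":0.1},
    {"offset":[-0.5,0,0],"twist":[0,0,0],"jaw":0.1},
    {"offset":[-0.5,0,0],"twist":[0,0,0],"jaw":0.1},
    {"offset":[-0.38,0,0],"twist":[0,0,0],"jaw":0.1},
    {"offset":[0,0,0.08],"twist":[0,0,0],"jaw":0.1},
    {"offset":[0,0,0],"twist":[0,0,0],"jaw":0.1},
  ],
)

```text
time: 17.43
position: [0.6544, -0.0909, 0.3587]
orientation: [0.001, 1.0, -0.001, 0.002]
wrist_force: [2.1, -0.8, 6.6]
finger_gap: 0.0251
```

```bash
python3 - <<'E'
from h import *
for n in ['wrist']:
    c=cap(n,n+'17')
o=robot.get_obs();print(o['position'],o['wrist_force'])
E
```

```text
[ 0.65400381 -0.09081725  0.35876869] [ 2.11407103 -0.66680584  5.27095386]
```

View pics/wrist17.png

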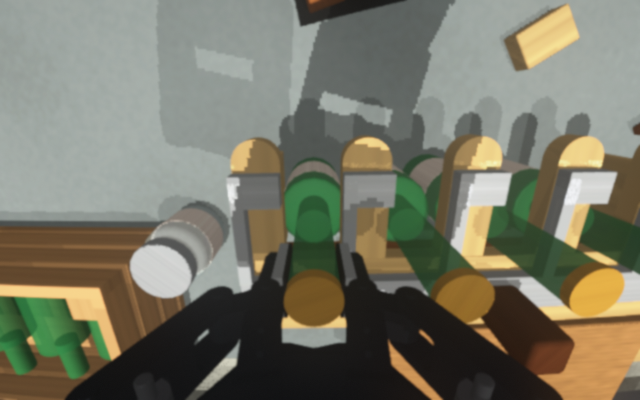

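Call:
drive_tool(
  motion=[
    {"offset":[0,0,0],"twist":[0,0,0],"jaw":0.5},
    {"offset":[0,0,0],"twist":[0,0,0],"jaw":0.5},
    {"offset":[0,0,0],"twist":[0,0,0],"jaw":0.5},
    {"offset":[0,0,-0.6],"twist":[0,0,0],"jaw":0.5},
    {"offset":[0,0,-1],"twist":[0,0,0],"jaw":0.5},
    {"offset":[0,0,-1],"twist":[0,0,0],"jaw":0.5},
    {"offset":[-0.2,0.7,0],"twist":[0,0,0],"jaw":0.5},
    {"offset":[-0.2,0.9,0],"twist":[0,0,0],"jaw":0.5},
    {"offset":[-0.3,0.9,0],"twist":[0,0,0],"jaw":0.5},
    {"offset":[-0.3,0.6,0],"twist":[0,0,0],"jaw":0.5},
    {"offset":[0,0,0],"twist":[0,0,0],"jaw":0.5},
  ],
)

```text
time: 18.4
position: [0.6944, 0.0388, 0.4611]
orientation: [-0.002, 1.0, 0.0, -0.0]
wrist_force: [0.4, 0.1, 0.5]
finger_gap: 0.0427
```

```bash
python3 - <<'E'
from h import *
for n in ['wrist','side']:
    c=cap(n,n+'18')
o=robot.get_obs();print(o['position'],o['wrist_force'])
a=cv2.imread('pics/side18.png')[140:300,190:470]; cv2.imwrite('pics/side18c.png',cv2.resize(a,None,fx=2.85,fy=2.85,interpolation=cv2.INTER_CUBIC))
E
```

```text
[0.69360472 0.03538776 0.46103254] [ 0.96808411 -0.15991712  0.81839468]
```

View pics/wrist18.png

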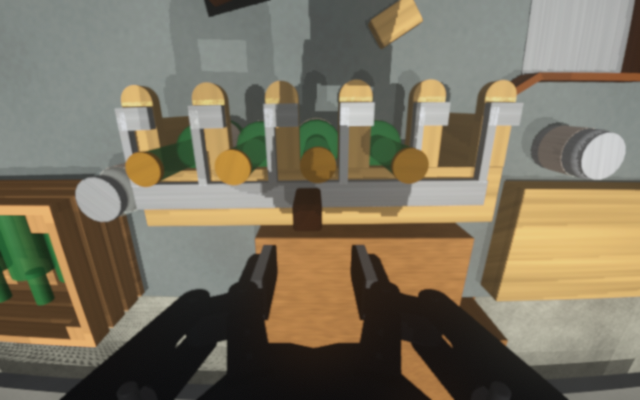

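View pics/side18c.png

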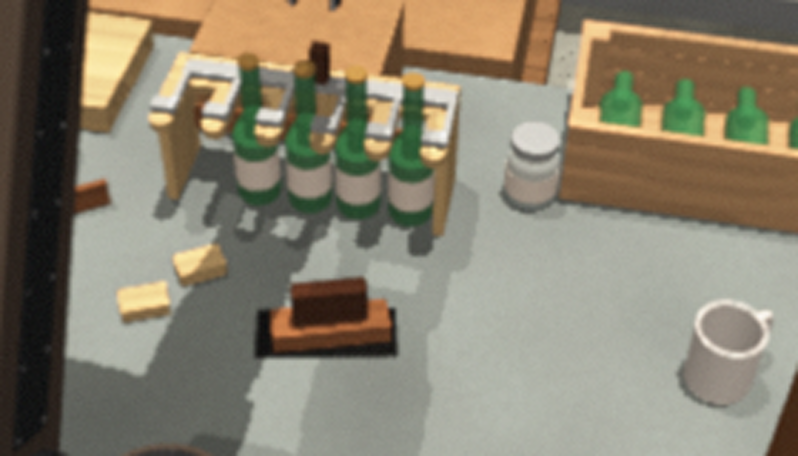

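```bash
python3 - <<'E'
from h import *
np.set_printoptions(precision=4,suppress=True)
w=load('wrist18')
P=px2w(w,[(145,168),(236,168),(319,164),(410,165)],.225)
o=np.array([.6526,.0468]);th=.0147
D=P[:,:2]-o; print(P, np.c_[D@[np.cos(th),np.sin(th)],D@[-np.sin(th),np.cos(th)]])
print(px2w(w,[(308,224)],.224))
t=px2w(w,[(137,86),(208,84),(282,82),(356,81),(430,80),(500,80)],.162);print(t,np.polyfit(t[:,1],t[:,0],1))
E
```

```text
[[ 0.6555 -0.0889  0.225 ]
 [ 0.6556 -0.0184  0.225 ]
 [ 0.6524  0.0444  0.225 ]
 [ 0.6528  0.1133  0.225 ]] [[ 0.0009 -0.1357]
 [ 0.002  -0.0652]
 [-0.0002 -0.0024]
 [ 0.0012  0.0664]]
[[0.7018 0.036  0.224 ]]
[[ 0.5919 -0.1222  0.162 ]
 [ 0.5912 -0.0557  0.162 ]
 [ 0.5898  0.0117  0.162 ]
 [ 0.5887  0.0784  0.162 ]
 [ 0.5868  0.1458  0.162 ]
 [ 0.5852  0.2114  0.162 ]] [-0.0204  0.5899]
```

Call:
drive_tool(
  motion=[
    {"offset":[0,0,0.7],"twist":[0,0,0],"jaw":0.55},
    {"offset":[0,0,0.8],"twist":[0,0,0],"jaw":0.55},
    {"offset":[0,0,0.7],"twist":[0,0,0],"jaw":0.55},
    {"offset":[0,0,0.3],"twist":[0,0,0],"jaw":0.55},
    {"offset":[0,0,0],"twist":[0,0,0],"jaw":0.55},
    {"offset":[0,0,0],"twist":[0,0,0],"jaw":0.1},
    {"offset":[0,0,0],"twist":[0,0,0],"jaw":0.1},
    {"offset":[0,0,0],"twist":[0,0,0],"jaw":0.1},
    {"offset":[0,0,0],"twist":[0,0,0],"jaw":0.1},
    {"offset":[0,0,0],"twist":[0,0,0],"jaw":0.1},
  ],
)

```text
time: 19.33
position: [0.6938, 0.0345, 0.3637]
orientation: [-0.0, 1.0, -0.0, 0.002]
wrist_force: [-0.1, -1.7, 7.2]
finger_gap: 0.0234
```

Call:
drive_tool(
  motion=[
    {"offset":[0,0.12,0],"twist":[0,0,0],"jaw":0.1},
    {"offset":[0,0.12,0],"twist":[0,0,0],"jaw":0.1},
    {"offset":[0,0.12,0],"twist":[0,0,0],"jaw":0.1},
    {"offset":[0,0.1,0],"twist":[0,0,0],"jaw":0.1},
    {"offset":[0,0,0],"twist":[0,0,0],"jaw":0.1},
  ],
)

```text
time: 19.75
position: [0.6935, 0.0538, 0.3637]
orientation: [-0.0, 1.0, -0.0, 0.001]
wrist_force: [-1.1, 1.3, 7.4]
finger_gap: 0.0233
```

Call:
drive_tool(
  motion=[
    {"offset":[0,0.1,0],"twist":[0,0,0],"jaw":0.1},
    {"offset":[0,0.05,0],"twist":[0,0,0],"jaw":0.1},
    {"offset":[0,0,0],"twist":[0,0,0],"jaw":0.1},
  ],
)

```text
time: 20.0
position: [0.6936, 0.0568, 0.3637]
orientation: [0.0, 1.0, -0.002, 0.001]
wrist_force: [-3.9, -20.5, 7.3]
finger_gap: 0.0235
```

```bash
python3 - <<'E'
from h import *
for n in ['wrist']:
    c=cap(n,n+'19')
E
```

```text
(no output)
```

View pics/wrist19.png

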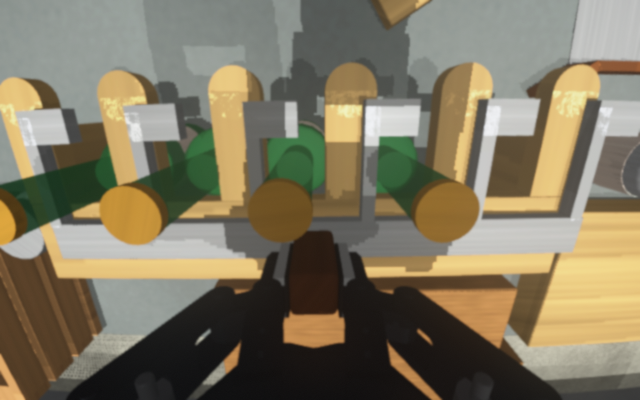

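Call:
drive_tool(
  motion=[
    {"offset":[0,-0.03,0],"twist":[0,0,0],"jaw":0.5},
    {"offset":[0,0,0],"twist":[0,0,0],"jaw":0.5},
    {"offset":[0,0,0],"twist":[0,0,0],"jaw":0.5},
    {"offset":[0,0,-0.7],"twist":[0,0,0],"jaw":0.5},
    {"offset":[0,0,-1],"twist":[0,0,0],"jaw":0.5},
    {"offset":[0.5,0,-0.3],"twist":[0,0,0],"jaw":0.6},
    {"offset":[1,-0.4,0],"twist":[0,0,0],"jaw":0.6},
    {"offset":[1,-0.4,0],"twist":[0,0,0],"jaw":0.6},
    {"offset":[1,-0.4,0],"twist":[0,0,0],"jaw":0.6},
    {"offset":[1,-0.4,0],"twist":[0,0,0],"jaw":0.6},
    {"offset":[1,-0.4,0],"twist":[0,0,0],"jaw":0.6},
    {"offset":[0.7,-0.4,0],"twist":[0,0,0],"jaw":0.6},
  ],
)

```text
time: 21.05
position: [0.4493, -0.0352, 0.4418]
orientation: [-0.0, 1.0, 0.0, 0.0]
wrist_force: [1.4, -0.2, 0.7]
finger_gap: 0.0511
```

Call:
drive_tool(
  motion=[
    {"offset":[0,0,0],"twist":[0,0,1],"jaw":0.7},
    {"offset":[0,0,0],"twist":[0,0,1],"jaw":0.7},
    {"offset":[0,0,0],"twist":[0,0,1],"jaw":0.7},
    {"offset":[0,0,0],"twist":[0,0,1],"jaw":0.7},
    {"offset":[0,0,0],"twist":[0,0,1],"jaw":0.7},
    {"offset":[0,0,0],"twist":[0,0,1],"jaw":0.7},
    {"offset":[0,0,0],"twist":[0,0,1],"jaw":0.7},
    {"offset":[0,0,0],"twist":[0,0,1],"jaw":0.7},
    {"offset":[0,0,0],"twist":[0,0,1],"jaw":0.7},
    {"offset":[0,0,0],"twist":[0,0,1],"jaw":0.7},
    {"offset":[0,0,0],"twist":[0,0,1],"jaw":0.7},
    {"offset":[0,0,0],"twist":[0,0,1],"jaw":0.7},
  ],
)

```text
time: 22.05
position: [0.4522, -0.0351, 0.4418]
orientation: [0.59, 0.808, 0.0, 0.0]
wrist_force: [-1.1, -0.4, 0.5]
finger_gap: 0.0595
```

```bash
python3 - <<'E'
from h import *
for n in ['wrist']:
    c=cap(n,n+'20')
o=robot.get_obs();print(o['position'],R.from_quat(o['orientation']).as_matrix().round(3),o['joints'])
E
```

```text
[ 0.4521764  -0.03511616  0.44183531] [[-0.297  0.955  0.001]
 [ 0.955  0.297  0.   ]
 [-0.     0.001 -1.   ]] [-2.23380201e-01  2.02494999e-01  1.90708497e+00  3.65550834e-04
  1.03144471e+00 -5.25593156e-01]
```

View pics/wrist20.png

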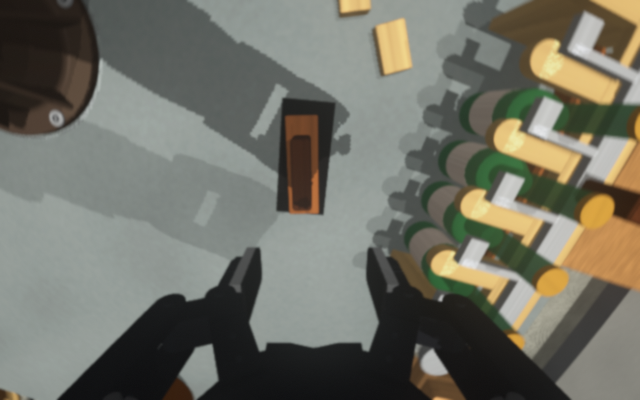

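```bash
python3 - <<'E'
import cv2
a=cv2.imread('pics/wrist20.png')[0:230,240:440]; cv2.imwrite('pics/w20c.png',cv2.resize(a,None,fx=2.6,fy=2.6,interpolation=cv2.INTER_CUBIC))
E
```

```text
(no output)
```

View pics/w20c.png

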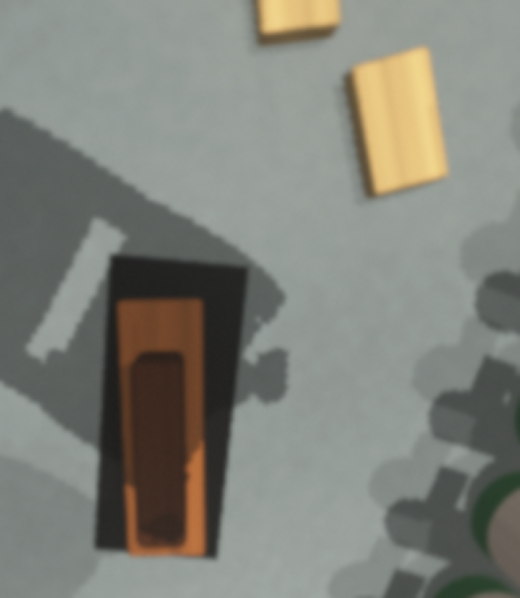

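```bash
python3 - <<'E'
from h import *
np.set_printoptions(precision=4,suppress=True)
w=load('wrist20'); v=lambda x,y:(240+x/2.6,y/2.6)
def rep(n,p,z):
    P=px2w(w,[v(*a) for a in p],z)[:,:2]; d=(P[3]+P[2]-P[0]-P[1])/2; print(n,P.mean(0),np.degrees(np.arctan2(d[1],d[0])),np.linalg.norm(d),np.linalg.norm(P[1]-P[0]))
rep('mat',[(112,255),(247,266),(216,557),(95,548)],.001)
rep('base',[(117,299),(203,299),(206,555),(130,555)],.03)
rep('rib',[(133,352),(184,352),(185,545),(136,545)],.086)
rep('o2',[(354,70),(428,47),(447,175),(374,196)],.022)
print(R.from_quat(robot.get_obs()['orientation']).apply([0,1,0]))
E
```

```text
mat [ 0.4368 -0.0291] -77.51940741686778 0.16903427109466707 0.07297757036942124
base [ 0.4378 -0.0339] -71.15543732645986 0.13936422407631707 0.043726282275119155
rib [ 0.4367 -0.0314] -72.46132715916852 0.0911175535626994 0.0225935324963172
o2 [0.5027 0.1475] -58.36596062991251 0.0582539686454957 0.03647151731469201
[0.9547 0.2975 0.0006]
```

Call:
drive_tool(
  motion=[
    {"offset":[0.19,-0.34,0.4],"twist":[0,0,0],"jaw":0.7},
    {"offset":[0,0,0.9],"twist":[0,0,0],"jaw":0.7},
    {"offset":[0,0,0.9],"twist":[0,0,0],"jaw":0.7},
    {"offset":[0,0,0.9],"twist":[0,0,0],"jaw":0.7},
    {"offset":[0,0,0.9],"twist":[0,0,0],"jaw":0.7},
    {"offset":[0,0,0.8],"twist":[0,0,0],"jaw":0.7},
    {"offset":[0,0,0.5],"twist":[0,0,0],"jaw":0.7},
    {"offset":[0,0,0.2],"twist":[0,0,0],"jaw":0.7},
    {"offset":[0,0,0],"twist":[0,0,0],"jaw":0.7},
  ],
)

```text
time: 22.85
position: [0.437, -0.0323, 0.2204]
orientation: [0.587, 0.81, -0.0, -0.001]
wrist_force: [0.4, -0.1, 0.2]
finger_gap: 0.0597
```

```bash
python3 - <<'E'
from h import *
for n in ['wrist']:
    c=cap(n,n+'21')
o=robot.get_obs();print(o['position'],R.from_quat(o['orientation']).as_matrix().round(3),o['wrist_force'])
E
```

```text
[ 0.4371648  -0.03235508  0.22159625] [[-0.31   0.951 -0.001]
 [ 0.951  0.31   0.   ]
 [ 0.    -0.001 -1.   ]] [-0.05978329  0.20379357 -0.30553305]
```

View pics/wrist21.png

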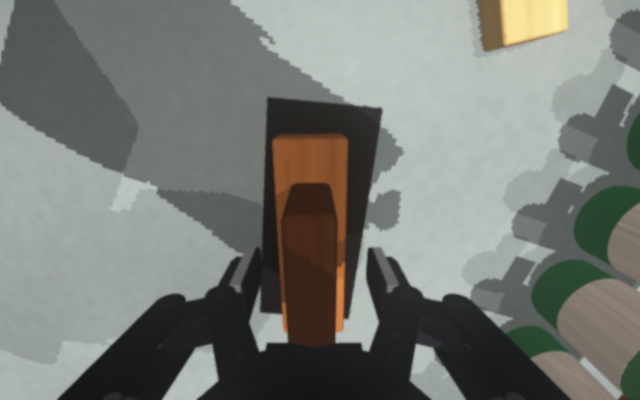

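Call:
drive_tool(
  motion=[
    {"offset":[0,0,0],"twist":[0,0,0],"jaw":0},
    {"offset":[0,0,0],"twist":[0,0,0],"jaw":0},
    {"offset":[0,0,0],"twist":[0,0,0],"jaw":0},
    {"offset":[0,0,0],"twist":[0,0,0],"jaw":0},
    {"offset":[0,0,0],"twist":[0,0,0],"jaw":0},
    {"offset":[0,0,0],"twist":[0,0,0],"jaw":0},
    {"offset":[0,0,-0.4],"twist":[0,0,0],"jaw":0},
    {"offset":[0,0.3,0],"twist":[0,0,-0.5],"jaw":0},
    {"offset":[0,0,0],"twist":[0,0,-1],"jaw":0},
    {"offset":[0,0,0],"twist":[0,0,-1],"jaw":0},
    {"offset":[0,0,0],"twist":[0,0,-1],"jaw":0},
    {"offset":[0,0,0],"twist":[0,0,-1],"jaw":0},
  ],
  squeeze=80,
)

```text
time: 23.9
position: [0.4483, -0.0287, 0.2381]
orientation: [0.38, 0.925, 0.0, 0.0]
wrist_force: [-0.5, 0.3, -3.7]
finger_gap: 0.0233
```

Call:
drive_tool(
  motion=[
    {"offset":[0,0,0],"twist":[0,0,-1],"jaw":0},
    {"offset":[0,0,0],"twist":[0,0,-1],"jaw":0},
    {"offset":[0,0,0],"twist":[0,0,-1],"jaw":0},
    {"offset":[0,0,0],"twist":[0,0,-1],"jaw":0},
    {"offset":[0,0,0],"twist":[0,0,-1],"jaw":0},
    {"offset":[0,0,0],"twist":[0,0,-1],"jaw":0},
    {"offset":[0,0,0],"twist":[0,0,-1],"jaw":0},
    {"offset":[0,0,0],"twist":[0,0,-0.9],"jaw":0},
    {"offset":[0,0,0],"twist":[0,0,0],"jaw":0},
  ],
)

```text
time: 24.65
position: [0.4483, -0.0287, 0.238]
orientation: [-0.023, 1.0, -0.0, 0.0]
wrist_force: [0.2, 0.6, -3.6]
finger_gap: 0.0231
```

```bash
python3 - <<'E'
from h import *
for n in ['wrist']:
    c=cap(n,n+'22')
o=robot.get_obs();print(o['position'],R.from_quat(o['orientation']).as_matrix().round(3),o['wrist_force'],o['finger_gap'])
E
```

```text
[ 0.44826461 -0.02871157  0.23795055] [[-0.999 -0.04   0.001]
 [-0.04   0.999 -0.   ]
 [-0.001 -0.    -1.   ]] [-0.44627088 -0.53561965 -4.58245556] 0.023499870462029008
```

View pics/wrist22.png

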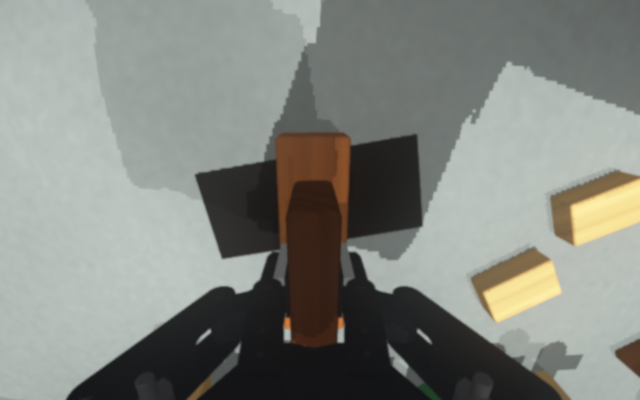

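Call:
drive_tool(
  motion=[
    {"offset":[-0.2,0.6,0],"twist":[0,0,0],"jaw":0},
    {"offset":[-0.2,0.9,0],"twist":[0,0,0],"jaw":0},
    {"offset":[-0.1,0.6,0],"twist":[0,0,0],"jaw":0},
    {"offset":[0,0.2,0],"twist":[0,0,0],"jaw":0},
    {"offset":[0,0,0.2],"twist":[0,0,0],"jaw":0},
    {"offset":[0,0,0.16],"twist":[0,0,0],"jaw":0},
    {"offset":[0,0,0],"twist":[0,0,0],"jaw":0},
  ],
)

```text
time: 25.28
position: [0.4643, 0.0632, 0.2226]
orientation: [-0.02, 1.0, -0.0, -0.0]
wrist_force: [-0.1, -0.3, -3.7]
finger_gap: 0.0232
```

```bash
python3 - <<'E'
from h import *
for n in ['wrist','scene']:
    c=cap(n,n+'23')
o=robot.get_obs();print(o['position'],o['wrist_force'],o['finger_gap'])
E
```

```text
[0.46433653 0.06299212 0.22262635] [-0.97835793 -0.33684091 -3.66483657] 0.02297630103512254
```

View pics/wrist23.png

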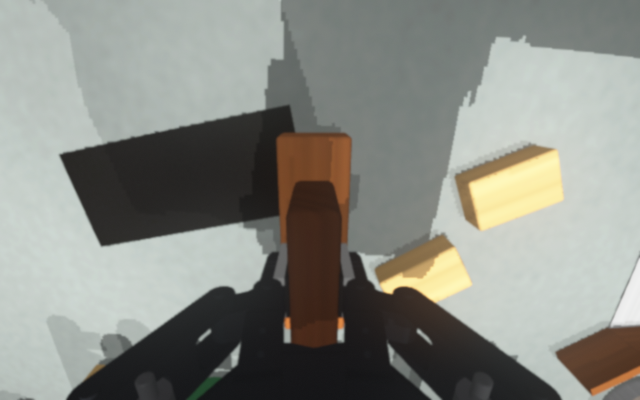

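```bash
python3 - <<'E'
from h import *
np.set_printoptions(precision=4,suppress=True)
w=load('wrist23')
print(px2w(w,[(458,178),(556,148),(563,197),(480,230)],.022)[:,:2].tolist(),px2w(w,[(377,267),(446,237),(470,281)],.022)[:,:2].tolist(),px2w(w,[(280,134),(350,134)],.03))
E
```

```text
[[0.4203357473481417, 0.15518248788327457], [0.39799389639675214, 0.2154196457442688], [0.42995002418665296, 0.23101245658647948], [0.4559163783501031, 0.17834424135902507]] [[0.48715059966569146, 0.11052612791828208], [0.46197747931612226, 0.15551119967102311], [0.49689228885598835, 0.18088097466521966]] [[0.3972 0.0425 0.03  ]
 [0.3955 0.0826 0.03  ]]
```

Call:
drive_tool(
  motion=[
    {"offset":[0,0.3,0],"twist":[0,0,0],"jaw":0},
    {"offset":[0,0.3,0],"twist":[0,0,0],"jaw":0},
    {"offset":[0,0.3,0],"twist":[0,0,0],"jaw":0},
    {"offset":[0,0.3,0],"twist":[0,0,0],"jaw":0},
    {"offset":[0,0.3,0],"twist":[0,0,0],"jaw":0},
    {"offset":[0,0.3,0],"twist":[0,0,0],"jaw":0},
    {"offset":[0,0.3,0],"twist":[0,0,0],"jaw":0},
    {"offset":[0,0.3,0],"twist":[0,0,0],"jaw":0},
    {"offset":[0,0.3,0],"twist":[0,0,0],"jaw":0},
  ],
)

```text
time: 26.13
position: [0.46, 0.1724, 0.2229]
orientation: [-0.02, 1.0, -0.0, -0.0]
wrist_force: [-0.2, -1.2, -3.4]
finger_gap: 0.0231
```

```bash
python3 - <<'E'
from h import *
for n in ['wrist','scene']:
    c=cap(n,n+'24')
o=robot.get_obs();print(o['position'],o['wrist_force'],o['finger_gap'])
E
```

```text
[0.45987991 0.17319518 0.22308234] [-0.30179017 -0.13948098 -3.86190092] 0.023426663898222268
```

View pics/wrist24.png

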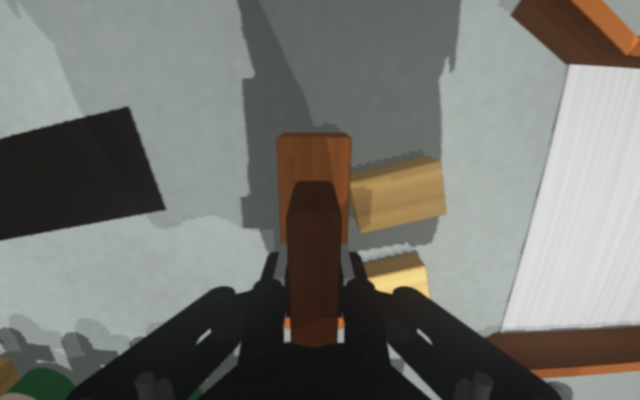

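Call:
drive_tool(
  motion=[
    {"offset":[0,0.3,0],"twist":[0,0,0],"jaw":0},
    {"offset":[0,0.4,0],"twist":[0,0,0],"jaw":0},
    {"offset":[0,0.4,0],"twist":[0,0,0],"jaw":0},
    {"offset":[0,0.4,0],"twist":[0,0,0],"jaw":0},
    {"offset":[0,0.4,0],"twist":[0,0,0],"jaw":0},
    {"offset":[0,0.4,0],"twist":[0,0,0],"jaw":0},
    {"offset":[0,0.4,0],"twist":[0,0,0],"jaw":0},
    {"offset":[0,0.4,0],"twist":[0,0,0],"jaw":0},
    {"offset":[0,0.4,0],"twist":[0,0,0],"jaw":0},
    {"offset":[0,0.4,0],"twist":[0,0,0],"jaw":0},
    {"offset":[0,0.4,0],"twist":[0,0,0],"jaw":0},
    {"offset":[0,0.4,0],"twist":[0,0,0],"jaw":0},
  ],
)

```text
time: 27.23
position: [0.4519, 0.3607, 0.2231]
orientation: [-0.021, 1.0, -0.0, -0.0]
wrist_force: [-0.2, -0.2, -3.7]
finger_gap: 0.023
```

Call:
drive_tool(
  motion=[
    {"offset":[0,0.3,0],"twist":[0,0,0],"jaw":0},
    {"offset":[0,0.2,0],"twist":[0,0,0],"jaw":0},
    {"offset":[0,0,0],"twist":[0,0,0],"jaw":0},
  ],
)

```text
time: 27.48
position: [0.451, 0.381, 0.2231]
orientation: [-0.021, 1.0, 0.0, 0.0]
wrist_force: [-0.5, 0.2, -2.7]
finger_gap: 0.0231
```

```bash
python3 - <<'E'
from h import *
for n in ['wrist','scene']:
    c=cap(n,n+'25')
o=robot.get_obs();print(o['position'],o['wrist_force'],o['finger_gap'])
E
```

```text
[0.45110526 0.37963712 0.22300864] [-0.09057626 -0.27837011 -4.11720441] 0.023256311965402048
```

View pics/wrist25.png

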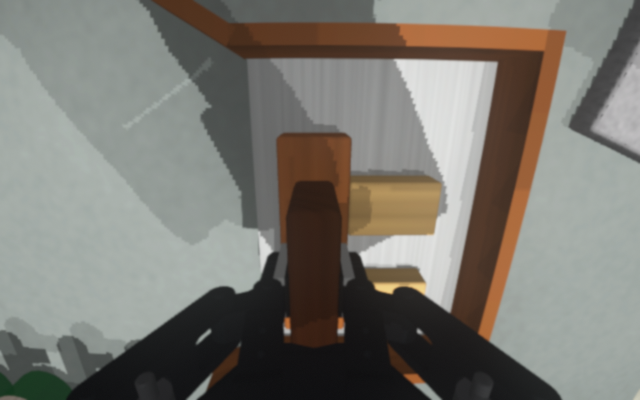

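Call:
drive_tool(
  motion=[
    {"offset":[0,-0.5,0],"twist":[0,0,0],"jaw":0},
    {"offset":[0,-0.9,0],"twist":[0,0,0],"jaw":0},
    {"offset":[0,-0.9,0],"twist":[0,0,0],"jaw":0},
    {"offset":[0,-0.9,0],"twist":[0,0,0],"jaw":0},
    {"offset":[0,-0.9,0],"twist":[0,0,0],"jaw":0},
    {"offset":[0,-0.9,-0.1],"twist":[0,0,0],"jaw":0},
    {"offset":[0,-0.9,-0.2],"twist":[0,0,0],"jaw":0},
    {"offset":[0,-0.9,-0.2],"twist":[0,0,0],"jaw":0},
    {"offset":[0,-0.9,0],"twist":[0,0,0],"jaw":0},
    {"offset":[0,-0.9,0],"twist":[0,0,0],"jaw":0},
    {"offset":[0,-0.9,0],"twist":[0,0,0],"jaw":0},
    {"offset":[0,-0.4,0],"twist":[0,0,0],"jaw":0},
  ],
)

```text
time: 28.58
position: [0.4675, -0.0198, 0.2435]
orientation: [-0.019, 1.0, -0.0, 0.0]
wrist_force: [0.4, 0.7, -3.9]
finger_gap: 0.0231
```

```bash
python3 - <<'E'
from h import *
for n in ['scene']:
    c=cap(n,n+'26')
o=robot.get_obs();print(o['position'],o['wrist_force'],o['finger_gap'])
a=cv2.imread('pics/scene26.png')[150:350,100:420]; cv2.imwrite('pics/scene26c.png',cv2.resize(a,None,fx=2.5,fy=2.5,interpolation=cv2.INTER_CUBIC))
E
```

```text
[ 0.46780486 -0.02064341  0.24341436] [ 0.92846156 -1.84873289 -4.86707232] 0.02300752101598296
```

View pics/scene26c.png

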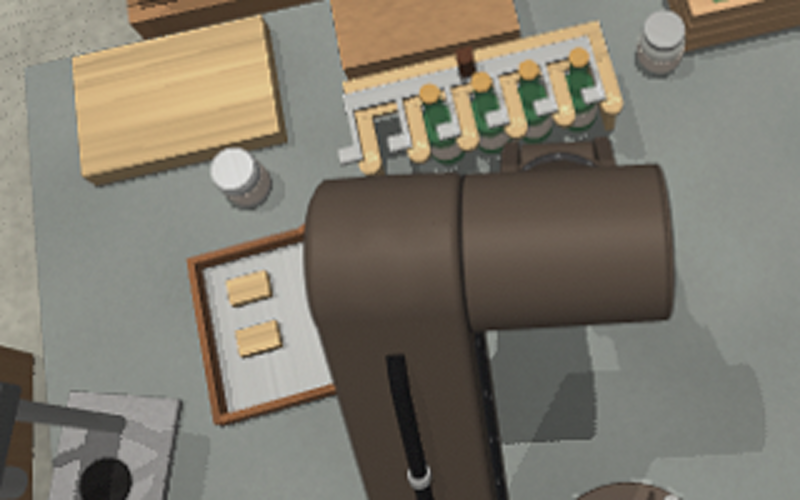

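Call:
drive_tool(
  motion=[
    {"offset":[0,0,0],"twist":[0,0,0.5],"jaw":0},
    {"offset":[0,0,0],"twist":[0,0,1],"jaw":0},
    {"offset":[0,0,0],"twist":[0,0,1],"jaw":0},
    {"offset":[0,0,0],"twist":[0,0,1],"jaw":0},
    {"offset":[0,0,0],"twist":[0,0,1],"jaw":0},
    {"offset":[0,0,0],"twist":[0,0,1],"jaw":0},
    {"offset":[0,0,0],"twist":[0,0,1],"jaw":0},
    {"offset":[0,0,0],"twist":[0,0,1],"jaw":0},
    {"offset":[0,0,0],"twist":[0,0,1],"jaw":0},
    {"offset":[0,0,0],"twist":[0,0,1],"jaw":0},
    {"offset":[0,0,0],"twist":[0,0,1],"jaw":0},
    {"offset":[0,0,0],"twist":[0,0,1],"jaw":0},
  ],
)

```text
time: 29.63
position: [0.4674, -0.0164, 0.2433]
orientation: [0.552, 0.834, 0.0, 0.0]
wrist_force: [-0.6, -0.8, -4.3]
finger_gap: 0.0233
```

Call:
drive_tool(
  motion=[
    {"offset":[0,0,0],"twist":[0,0,1],"jaw":0},
    {"offset":[0,0,0],"twist":[0,0,0.8],"jaw":0},
    {"offset":[0,0,0],"twist":[0,0,0],"jaw":0},
  ],
)

```text
time: 29.88
position: [0.4675, -0.0163, 0.2433]
orientation: [0.627, 0.779, 0.0, 0.0]
wrist_force: [0.2, -0.2, -3.8]
finger_gap: 0.0229
```

```bash
python3 - <<'E'
from h import *
o=robot.get_obs();M=R.from_quat(o['orientation']).as_matrix();print(o['position'],M.round(3),o['finger_gap'])
print(M.T@(np.array([.437,-.029,.222])-o['position'])/.04)
E
```

```text
[ 0.4674657  -0.01631127  0.24332862] [[-0.214  0.977  0.   ]
 [ 0.977  0.214 -0.   ]
 [-0.     0.    -1.   ]] 0.022938042290873907
[-0.14708961 -0.81190069  0.53312996]
```

Call:
drive_tool(
  motion=[
    {"offset":[-0.08,-0.4,0],"twist":[0,0,0],"jaw":0},
    {"offset":[-0.07,-0.41,0],"twist":[0,0,0],"jaw":0},
    {"offset":[0,0,0],"twist":[0,0,0],"jaw":0},
    {"offset":[0,0,0.3],"twist":[0,0,0],"jaw":0},
    {"offset":[0,0,0.2],"twist":[0,0,0],"jaw":0},
    {"offset":[0,0,0.05],"twist":[0,0,0],"jaw":0},
    {"offset":[0,0,0],"twist":[0,0,0],"jaw":0},
  ],
)

```text
time: 30.47
position: [0.4377, -0.0291, 0.2221]
orientation: [0.625, 0.781, 0.0, 0.001]
wrist_force: [-3.9, -3.7, 21.1]
finger_gap: 0.0229
```

```bash
python3 - <<'E'
from h import *
cap('wrist','wrist27')
o=robot.get_obs();print(o['position'],o['wrist_force'])
E
```

```text
[ 0.43765927 -0.02908121  0.22205649] [-3.61569151 -2.82604292 19.21452831]
```

View pics/wrist27.png

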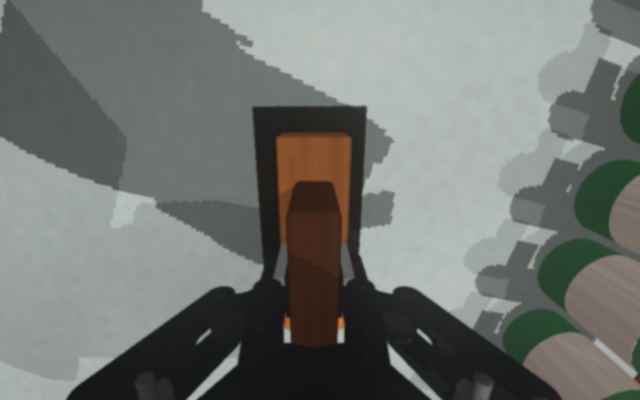

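Block sits on the mat, pressed with ~20 N; ease up slightly, release and rise.

Call:
drive_tool(
  motion=[
    {"offset":[0,0,-0.03],"twist":[0,0,0],"jaw":0},
    {"offset":[0,0,0],"twist":[0,0,0],"jaw":0.6},
    {"offset":[0,0,0],"twist":[0,0,0],"jaw":0.6},
    {"offset":[0,0,0],"twist":[0,0,0],"jaw":0.6},
    {"offset":[0,0,0],"twist":[0,0,0],"jaw":0.6},
    {"offset":[0,0,-0.6],"twist":[0,0,0],"jaw":0.6},
    {"offset":[0,0,-1],"twist":[0,0,0],"jaw":0.6},
    {"offset":[0,0,-1],"twist":[0,0,0],"jaw":0.6},
    {"offset":[0,0,-1],"twist":[0,0,0],"jaw":0.6},
    {"offset":[0,0,-1],"twist":[0,0,0],"jaw":0.6},
    {"offset":[0,0,-1],"twist":[0,0,0],"jaw":0.6},
    {"offset":[0,0,0],"twist":[0,0,0],"jaw":0.6},
  ],
)

```text
time: 31.52
position: [0.4376, -0.0287, 0.4529]
orientation: [0.625, 0.781, 0.002, 0.005]
wrist_force: [0.8, 0.5, -0.4]
finger_gap: 0.051
```

```bash
python3 - <<'E'
from h import *
cap('wrist','wrist28');cap('side','side28');cap('scene','scene28')
o=robot.get_obs();print(o['position'],o['wrist_force'])
E
```

```text
[ 0.43715425 -0.02873021  0.44615376] [ 0.28092992  0.27957711 -0.82032614]
```

View pics/wrist28.png

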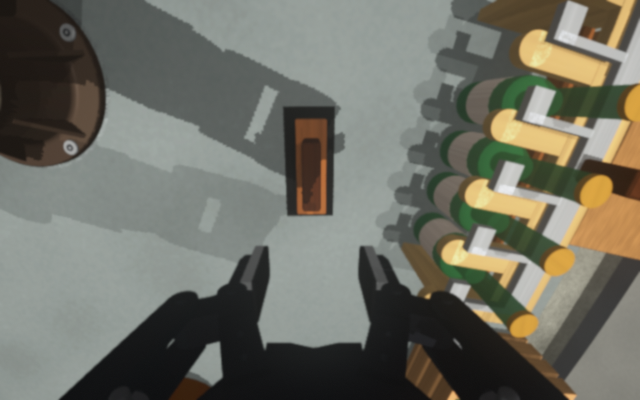

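View pics/side28.png

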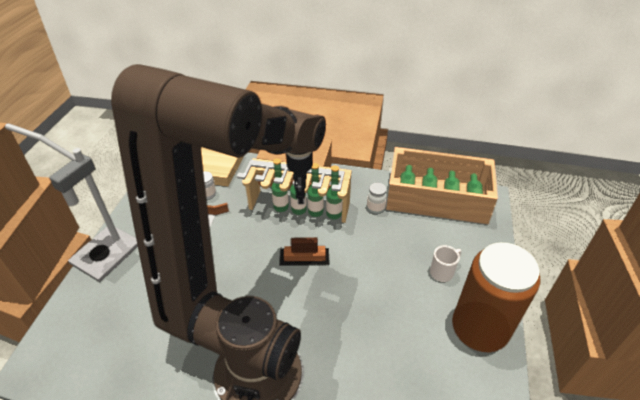

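View pics/scene28.png

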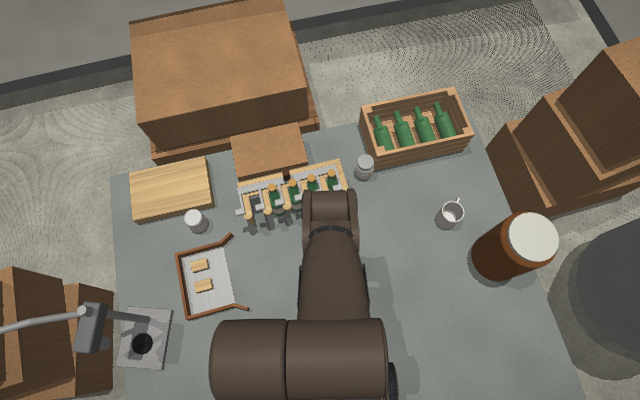

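```bash
python3 - <<'E'
from h import *
np.set_printoptions(precision=4,suppress=True)
s=load('scene28')
print('offcuts',px2w(s,[(200,265),(204,285)],.022),'lock post',px2w(s,[(286,171)],.224))
w=load('wrist28')
print('mat',px2w(w,[(285,107),(334,107),(332,215),(287,215)],.001).mean(0),'base',px2w(w,[(294,119),(327,119),(327,214),(297,214)],.03).mean(0))
P=px2w(w,[(637,103),(595,191),(558,261),(524,324)],.225)
o=np.array([.6526,.0468]);th=.0147;D=P[:,:2]-o; print(np.c_[D@[np.cos(th),np.sin(th)],D@[-np.sin(th),np.cos(th)]])
print(robot.get_obs()['qd'].round(3))
E
```

```text
offcuts [[0.4995 0.4312 0.022 ]
 [0.425  0.4273 0.022 ]] lock post [[0.6938 0.0525 0.224 ]]
mat [ 0.4367 -0.0294  0.001 ] base [ 0.4396 -0.03    0.03  ]
[[-0.0004  0.0656]
 [ 0.0002 -0.0029]
 [ 0.0003 -0.0671]
 [ 0.0017 -0.1356]]
[ 0.     0.031  0.02  -0.002 -0.004  0.   ]
```

Call:
drive_tool(
  motion=[
    {"offset":[0,0,0],"twist":[0,0,0],"jaw":0.6},
    {"offset":[0,0,0],"twist":[0,0,0],"jaw":0.6},
  ],
)

```text
time: 31.83
position: [0.4375, -0.0288, 0.4451]
orientation: [0.625, 0.78, -0.001, -0.001]
wrist_force: [-1.2, 0.9, -0.6]
finger_gap: 0.0514
```

```bash
python3 - <<'E'
from h import *
print(robot.hand_in())
E
```

```text
the job is handed in; nothing more can be done
None
```

The job is done and handed in after about 32 s of the 200 s. The hand-in gives no verdict, so what follows rests on my own measurements.

- **Lock:** I slid it open to its stop before racking. With all bottles in, I slid it shut 22 mm to the other stop, where the push reached about 20 N.
- **Bottles:** the three loose bottles went into slots 1, 2 and 3, beside the one already in slot 4. The last picture puts all four axes within about 3 mm of home.
- **Offcuts:** I saw only two, and one sweep with the push block took both into the tray. Their centres are about 90 mm past the mouth.
- **Push block:** it is back on its mat, with its centre about 3 mm from the mat's.
- **Jar, can and mug:** I did not touch them, and the pictures show no change. I did not measure their positions again at the end.

The cameras disagreed by about 5 mm in x: the fixed scene and side cameras read less than the wrist camera. I used the wrist readings. I saw neither a grip slip nor a knocked offcut, and no check failed.

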